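Pack the band saw guide kit and slide its lid home

TASK

Put the band saw's spare guide kit away in its plywood box: the aluminium angle bracket goes in first, foot flat on the box floor, then all the colour-topped guide blocks that are on the bench stand upright side by side on that foot, then the green elbow goes over them, its leg down on the foot at the end away from the bracket's upright and its arm lying level. Let go of each part before the next, then slide the wooden lid under the lips of the box until it is fully home against the end wall. Leave the glue bottle, the tape roll and the screwdriver alone.

Things in the scene. Friction and masses are not known exactly. Their poses are not given: they have to be found in the camera images.
- box: open plywood box fixed to the bench, outside 156 (x) x 124 (y) mm; origin at the centre of its underside, z up. Inside 140 (x) x 96 (y) mm, centred, inner floor at z = 6 mm. Side walls 14 mm thick rise to a flat ledge at z = 65 mm; the wall at the -x end (8 mm) stops at that height too, so the lid passes over it. The +x end wall (8 mm, inner face x = 70, top z = 73.5) stops the lid.
- lid_home (a point): on the box: where the lid's origin is when the lid is fully home (box x = -4, y = 0, z = 65 mm), axes as the box's. The lid runs on the ledge towards the box's +x, in a channel 112 mm wide between 6 mm cheeks (|y| 56 to 62 mm, up to z = 73.5).
- lip_start (a point): on the box: middle of the line where the two lips begin (box x = 5, z = 73.5 mm). From here to x = 78 the lips, z 73.5 to 78.5 mm, overhang the channel in to |y| = 50 mm (8.5 mm of height for the 6 mm lid). At smaller x (-78 to 5 mm) the channel is open above, so the lid can be laid on the ledge there from above and then slid.
- bracket: loose aluminium angle bracket, about 200 g: flat foot 135 (x) x 91 (y) x 6 mm; at its -x end (x -67.5 to -47.5 mm) an upright 20 (x) x 30 (y) mm that rises to z = 44 mm. Origin at the centre of the foot's underside, z up. May lie in the box either way round along the box's x. Pinch the upright from above across its 30 mm (y).
- elbow: green elbow, 200 g: leg 12 (x) x 60 (y) x 38 mm at its +x end, arm 135 (x) x 30 (y), z 38 to 50 mm, pinched across y at its middle. Origin below the arm's centre, at the leg's foot. Starts with the arm's -x end on a fixed offcut 38 mm high (x -65 to -25). Packed: heading as the bracket's, leg on its foot, arm's -x end on its upright, origin at box z = 12 mm.
- guide1: loose guide block, 130 g, an upside-down T: steel base 20 (x) x 86 (y) x 8 mm with a red plastic neck 20 (x) x 30 (y) mm in its middle up to 36 mm. Origin at the centre of its underside, z up; pinch the neck across its 30 mm (y). In the box its y lies along the box's y; four stand in the row between the bracket's upright and the elbow's leg (103 mm). May be absent.
- guide2: loose guide block, 130 g, an upside-down T: steel base 20 (x) x 86 (y) x 8 mm with a yellow plastic neck 20 (x) x 30 (y) mm in its middle up to 36 mm. Origin at the centre of its underside, z up; pinch the neck across its 30 mm (y). In the box its y lies along the box's y; four stand in the row between the bracket's upright and the elbow's leg (103 mm). May be absent.
- guide3: loose guide block, 130 g, an upside-down T: steel base 20 (x) x 86 (y) x 8 mm with a blue plastic neck 20 (x) x 30 (y) mm in its middle up to 36 mm. Origin at the centre of its underside, z up; pinch the neck across its 30 mm (y). In the box its y lies along the box's y; four stand in the row between the bracket's upright and the elbow's leg (103 mm). May be absent.
- guide4: loose guide block, 130 g, an upside-down T: steel base 20 (x) x 86 (y) x 8 mm with a black plastic neck 20 (x) x 30 (y) mm in its middle up to 36 mm. Origin at the centre of its underside, z up; pinch the neck across its 30 mm (y). In the box its y lies along the box's y; four stand in the row between the bracket's upright and the elbow's leg (103 mm). May be absent.
- lid: loose wooden lid, 120 g, plate 148 (x) x 108 (y) x 6 mm with a pull block in its middle, 30 (x) x 16 (y) mm, up to 28 mm. Origin at the centre of the plate's underside, z up; the same both ways round. Fully home its origin is at x = -4, y = 0, z = 65 mm of the box.
- glue: glue bottle standing on the bench, 56 mm across, 150 mm high, origin at its foot: leave alone
- tape: yellow tape roll lying flat, 90 mm across, 36 mm high, origin at its underside: leave alone
- driver: screwdriver lying on the bench, about 200 mm long: leave alone
There are look-alikes about, which are no part of the job. What is meant by the elbow is not blue, orange or purple, and is the larger of those in its own colour.

How it is judged:
By the outcome, as a careful person would: the job done as asked, in the order asked, and still so for the second after the job is handed in, with the robot touching nothing.
Of guide1, guide2, guide3, guide4 only 2 to 4 are there at a start; the rules pass over those that are not, and their reading is None.
At some moment in a run one of guide1, guide2, guide3, guide4, lid may be knocked a few centimetres aside while the robot is not near it.
It also fails if it takes over 210 s, if anything falls off the work surface, if the arm or the gripper's body presses on something with over 40 N, if the wrist force passes 120 N, or if a joint passes its speed limit or range.

ROBOT

A 6-joint arm with a two-finger parallel gripper is mounted at the origin on the work surface. World frame = base frame: x ahead of the robot, y to its left, z up, the work surface at z = 0. Lengths are in mm, angles in rad, forces in N, time in s.
With the tool pointing down it reaches from about 300 to 775 mm from the base axis. Payload 14.6 kg.
Tool frame: the origin (TCP) lies between the finger pads; the fingertips stand ahead of it and the grasp point (between the pads) lies 11 mm behind it (manip.finger_overhang is the z of the fingertips in the tool frame, in mm); z points along the fingers, y is the line along which they close (so a half turn about z gives the same grasp; the last joint's range is limited). The gripper opens to 94 mm and grips with 3 to 60 N. Pads are 16 mm wide; open, the fingers measure 119 mm over their backs; the gripper's body (75 mm by 177 mm) begins 78 mm behind the grasp point.
Start: joints at [1.055, 0.3, 1.521, -0, 1.321, -0.067], TCP at [238.633, 495.524, 213.446] pointing down, gripper open.
Joint ranges: [-3.03, 3.03], [-0.79, 2.21], [0.23, 2.52], [-1.04, 4.18], [0, 3.07], [-2.55, 2.55]. Speed limits (rad/s): [2.22, 2.22, 2.57, 3.14, 3.14, 3.14].

INTERFACE

Orientations are given as [roll, pitch, yaw] about the fixed x, y, z axes, in that order (R = Rz(yaw) Ry(pitch) Rx(roll)).
In Python, from cell import manip gives the robot as it stands.
- The arm moves only by the tool jog_arm, never from a script. Its argument "series" is a list of rows, each a list of 7 numbers: the shift along the world's x, y, z as a fraction of full scale, then the turn, a rotation vector about the world's x, y, z as a fraction of full scale, then the closure, from 0 (fully open) to 1 (shut). In form: [[dx, dy, dz, wx, wy, wz, fingers], ...]. A call has 1 to 8 rows; each row is the pose to reach, as a shift and turn from the pose commanded when the call began; what a row does not reach only later rows make up. Full scale, the value 1, is 120 mm for a shift and 90 degrees for a turn. A row lasts 1/12 s, in which the tool goes at most 41.7 mm and 7.16 degrees, less where a joint would pass 70% of its speed; a pose out of reach is approached as far as the arm can. A call with a number of a shift or a turn outside -1 to 1 is refused whole. A call with a gripper value outside its range is refused whole. The fingers move at their own pace and stop on an object; "grip_force" is the grip in N (left out, the last holds). Time passes only in rows, so rows that repeat a pose let the fingers close. It gives the time, the measured TCP pose, the force, the opening and the grip force at its end, in the units of the state.
- manip.read_state(): the state, without advancing time (a new reading comes with each control period).
- manip.camera(name): name is "scene" or "top"; returns a dict with "frame" (384x512x3 uint8, red, green, blue), "vfov" (degrees; the focal length in pixels is half the picture's height over the tangent of half this angle, whatever the lens; pixels are square), "cx", "cy" (the principal point, pixels), "R" (3x3) and "t" (3): a world point X has camera coordinates R X + t. Camera axes: x right, y down, z forward; pixel columns grow to the right and rows downward; lengths in mm; the calibration is good to about 2 mm. A picture is of the moment at which its call begins. There is no depth.
- manip.sign_off(): hands the job in; it is judged then, once.
The state is a dict: "clock": time; "joints": joint angles; "qd": joint speeds; "effort": joint torques, N m; "eef_pos": TCP position; "eef_rot": TCP orientation; "wrist_force": force on the tool from outside, world axes, zero at the start; "moment": the same for the moment, N m; "finger_gap": finger opening in mm; "finger_force": force on a finger pad.
Only numpy, scipy, OpenCV 4.12 (cv2) and the standard library are available. Lean on these libraries where they do the work, as an engineer would, in place of code of your own. Each camera call takes 0.05 s, during which the arm holds its last target. There are 200 camera calls.

## Working session

There is one attempt and no reset: what is moved stays moved. The work goes in short steps, Python scripts to look and compute and a tool call to move; the robot and the scene stay as the last step left them, time stands still between calls to the robot, and variables do not carry over. Pictures are saved under pics/ and viewed, at most 14 in all, crops included, and the job is handed in when it is done.

Besides the shell and the picture viewer there is one more tool, called after "Request:" by a JSON object that holds its "api" and its "payload", one argument or row to a line. jog_arm: Moves the arm, as the interface text tells. Its arguments: {"type":"object","properties":{"series":{"type":"array"},"grip_force":{"type":"number"}},"required":["series"]}

```bash
ls; mkdir -p pics
cat > h.py <<'E'
import numpy as np, cv2
from cell import manip
def cam(n,save=None):
    c=manip.camera(n)
    if save: cv2.imwrite('pics/'+save,cv2.cvtColor(c['frame'],cv2.COLOR_RGB2BGR))
    return c
def K(c):
    f=c['frame'].shape[0]/2/np.tan(np.radians(c['vfov'])/2); return f
def ray(c,u,v):
    d=np.array([(u-c['cx'])/K(c),(v-c['cy'])/K(c),1.]); R=np.array(c['R']);t=np.array(c['t'])
    return -R.T@t, R.T@d
def onplane(c,u,v,z):
    o,d=ray(c,u,v); return o+d*(z-o[2])/d[2]
def proj(c,X):
    p=np.array(c['R'])@np.array(X,float)+np.array(c['t']); return p[:2]/p[2]*K(c)+[c['cx'],c['cy']]
def tri(c1,p1,c2,p2):
    o1,d1=ray(c1,*p1);o2,d2=ray(c2,*p2)
    s=np.linalg.lstsq(np.c_[d1,-d2],o2-o1,rcond=None)[0]
    a=o1+s[0]*d1;b=o2+s[1]*d2
    return (a+b)/2,np.linalg.norm(a-b)
E
python3 - <<'E'
from h import *
np.set_printoptions(precision=2,suppress=True)
for n in('scene','top'):
    c=cam(n,n+'0.png'); print(n,c['vfov'],c['cx'],c['cy'],(-np.array(c['R']).T@np.array(c['t'])),np.array(c['R']).tolist(), [k for k in c])
    im=cv2.imread('pics/'+n+'0.png'); cv2.imwrite('pics/'+n+'0b.png',cv2.resize(im,(800,600),interpolation=cv2.INTER_CUBIC))
print(manip.read_state(), manip.finger_overhang)
E
```

```text
pics
scene 54.6241728559252 252.5900586870915 192.30193471264727 [881.93 537.56 995.68] [[-0.8605053193546626, 0.5094187914397957, -0.004805235722411827], [0.42339997605607776, 0.7098940682963768, -0.5628346756138355], [-0.28330735189550355, -0.4863567689727746, -0.8265555260454801]] ['frame', 'vfov', 'cx', 'cy', 'R', 't']
top 46.001853362737336 255.36403992281018 196.04207288227485 [ 420.26  -12.11 1730.38] [[-0.015160718401685471, -0.9998773061214247, -0.003940218383319394], [-0.9947027983907712, 0.015482713724585425, -0.1016200199236919], [0.10166855704254782, 0.002378713746121794, -0.994815483509279]] ['frame', 'vfov', 'cx', 'cy', 'R', 't']
{'clock': 0.1, 'joints': array([ 1.06,  0.3 ,  1.52, -0.  ,  1.32, -0.07]), 'qd': array([ 0., -0., -0., -0., -0., -0.]), 'effort': array([  0.  , -53.26, -35.33,   0.07,   0.02,  -0.  ]), 'eef_pos': array([238.54, 495.34, 212.97]), 'eef_rot': array([-3.14, -0.  ,  2.69]), 'wrist_force': array([ 0.08, -0.15,  0.32]), 'moment': array([ 0.06,  0.06, -0.  ]), 'finger_force': 0.0, 'finger_gap': 94.22874770992267} 8.0
```

View pics/scene0b.png

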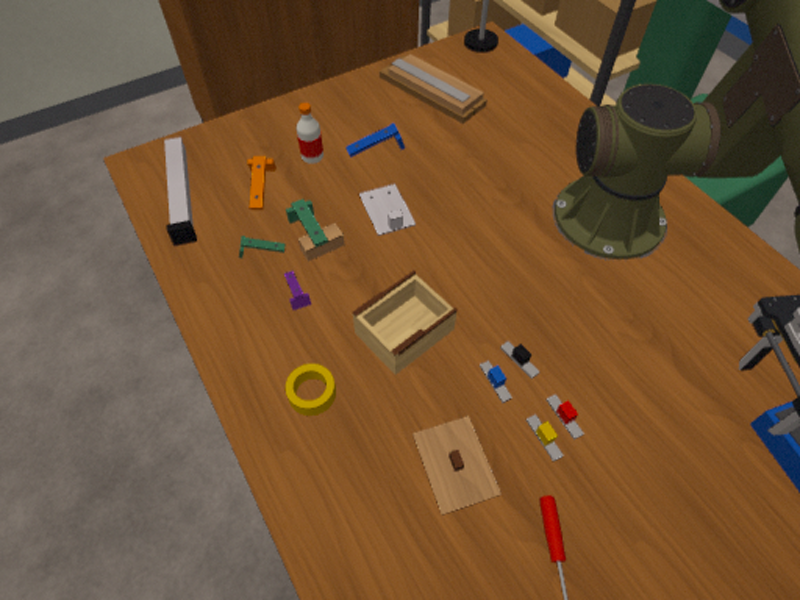

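View pics/top0b.png

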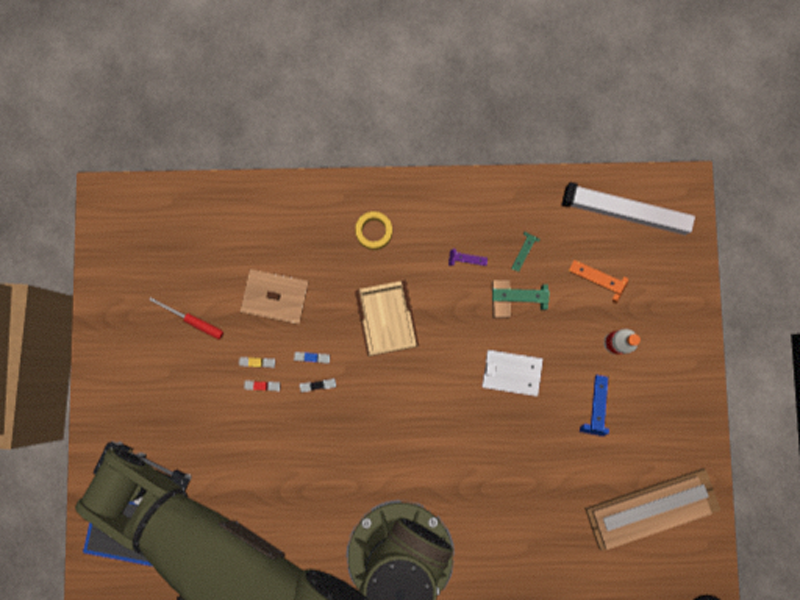

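The scene view shows the box at about (405,320), guides black (521,353), blue (497,376), red (567,411) and yellow (547,432), lid (457,462), bracket (388,210) and the larger green elbow (313,222) with its offcut (322,241). The top view agrees: box (387,318), bracket (512,372), elbow (520,297), all four guides present.

Run:
```python
import cv2
a=cv2.imread('pics/top0.png')[165:265,145:375]; cv2.imwrite('pics/topc.png',cv2.resize(a,None,fx=3.47,fy=3.47,interpolation=cv2.INTER_CUBIC))
a=cv2.imread('pics/scene0.png')[110:335,140:390]; cv2.imwrite('pics/scenec.png',cv2.resize(a,None,fx=2.66,fy=2.66,interpolation=cv2.INTER_CUBIC))
```

```text
(no output)
```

View pics/topc.png

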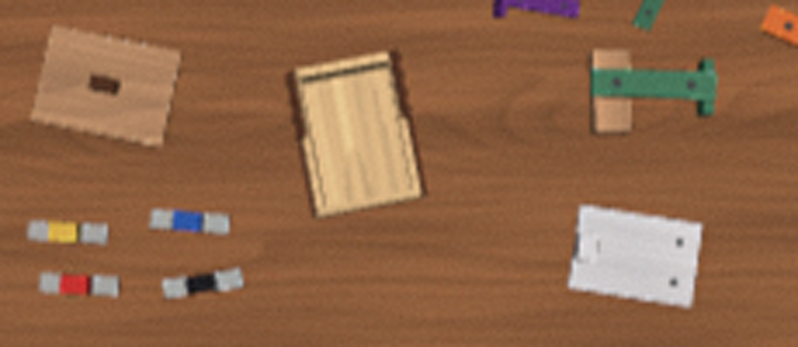

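View pics/scenec.png

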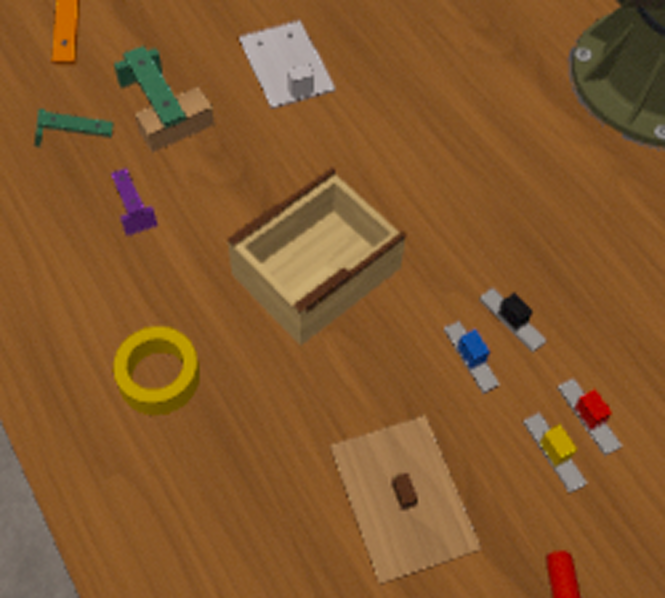

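The crops show the lips at the upper (world +x) end of the box, so the box's +x points world +x with a slight left yaw. The bracket's upright is at its left end in the top crop, near (590,250). The elbow's leg is at its right end (707,87), and its other end is on the offcut. All four T blocks are flat on the bench.

```bash
cat > seg.py <<'E'
from h import *
S=4
def up(c): return cv2.resize(c['frame'],None,fx=S,fy=S,interpolation=cv2.INTER_CUBIC)
def masks(c):
    im=up(c); hsv=cv2.cvtColor(im,cv2.COLOR_RGB2HSV); H,Sa,V=[hsv[...,i].astype(int) for i in range(3)]
    return dict(red=((H<6)|(H>174))&(Sa>190)&(V>90), yellow=(H>22)&(H<34)&(Sa>170)&(V>110), blue=(H>105)&(H<125)&(Sa>140)&(V>80),
      black=(V<45), green=(H>65)&(H<90)&(Sa>110)&(V>50), grey=(Sa<45)&(V>120), wood=(H>8)&(H<25)&(Sa<140)&(V>130)&(Sa>45))
def blobs(m,amin=12,amax=9000):
    cs,_=cv2.findContours(m.astype(np.uint8),cv2.RETR_EXTERNAL,cv2.CHAIN_APPROX_NONE)
    out=[]
    for k in cs:
        a=cv2.contourArea(k)/S/S
        if amin<a<amax:
            M=cv2.moments(k); p=np.array([M['m10']/M['m00'],M['m01']/M['m00']])
            out.append((a,(p+.5)/S-.5,(k[:,0,:]+.5)/S-.5))
    return sorted(out,key=lambda b:-b[0])
E
python3 - <<'E'
from seg import *
np.set_printoptions(precision=1,suppress=True)
for n in('top','scene'):
    c=cam(n)
    for k,m in masks(c).items():
        for a,p,ct in blobs(m)[:9]:
            x=onplane(c,*p,0)
            if 250<x[0]<800 and abs(x[1])<450: 
                r=cv2.minAreaRect(ct.astype(np.float32)); print(n,k,round(a),p,x[:2],np.array(r[1]),round(r[2]))
E
```

```text
top red 26 [166.3 246.5] [409.3 333.7] [7.2 4.8] 0
top blue 29 [198.5 228.3] [476.7 210.9] [7.7 4.3] 5
top black 23 [202.3 246.3] [408.2 196.6] [3.8 7.2] 81
top grey 845 [327.7 238.3] [ 431.1 -281. ] [36.2 24.5] 9
top wood 1236 [247.1 204.2] [566.  24.] [44.8 31.2] 79
top wood 1123 [175.1 189.1] [628.6 300.9] [40.  30.1] 12
top wood 101 [321.2 197.5] [ 587.4 -260.9] [10.2 11.2] 90
top wood 63 [320.8 181.2] [ 650.6 -261.4] [ 6. 12.] 90
top wood 48 [155.4 231. ] [469.  375.6] [7.8 7. ] 90
top wood 34 [330.5 227.1] [ 473.6 -292.8] [38.4 11. ] 18
scene red 104 [362.5 263.1] [395.4 324. ] [12.6 10.4] 53
scene yellow 729 [197.7 247.5] [779.7  38. ] [28.6 32.2] 60
scene yellow 110 [349.2 276.7] [453.8 336.6] [12.3 10.3] 56
scene blue 93 [317.4 240.6] [463.6 200.1] [12.1  9.3] 61
scene black 91 [333.2 226.8] [394.5 186.7] [11.7  9. ] 45
scene green 283 [196.2 140.7] [ 600.1 -344.3] [31.  16.6] 67
scene green 96 [166.7 156.2] [ 719.8 -331.6] [27.  12.7] 7
scene grey 616 [246.7 132.8] [ 425.8 -284.6] [32.9 24.5] 64
scene wood 2068 [291.5 297.3] [625.5 302.7] [55.7 40.6] 70
scene wood 1500 [258.2 199.8] [540.1 -14.3] [32.8 53.8] 54
scene wood 77 [212.2 148. ] [ 566.8 -284.1] [10.1 10. ] 62
scene wood 54 [195.7 155. ] [ 630.6 -284.8] [9.4 6.8] 60
```

Run:
```python
import cv2,numpy as np
a=cv2.imread('pics/top0.png')[175:233,220:280]; a=cv2.resize(a,None,fx=6,fy=6,interpolation=cv2.INTER_CUBIC)
b=cv2.imread('pics/scene0.png')[172:242,222:296]; b=cv2.resize(b,None,fx=5.9,fy=5.9,interpolation=cv2.INTER_CUBIC)
h=max(a.shape[0],b.shape[0]); f=lambda i:cv2.copyMakeBorder(i,0,h-i.shape[0],0,0,cv2.BORDER_CONSTANT)
o=np.hstack([f(a),f(b)])
cv2.imwrite('pics/boxc.png',cv2.convertScaleAbs(o,alpha=1.1,beta=15));print(o.shape,a.shape)
```

```text
(413, 797, 3) (348, 360, 3)
```

View pics/boxc.png

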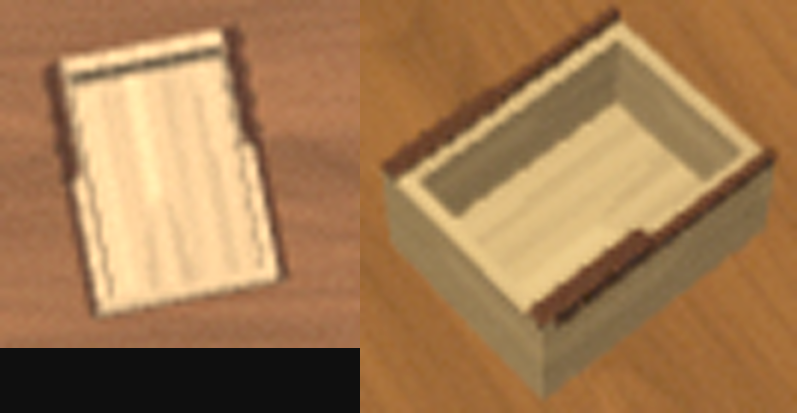

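The crop shows the box with its lips at the upper end (left panel) and crisp bottom corners in the scene view at composite (392,245), (541,398), (768,232). I'll refine the edges to subpixel and cast them onto planes.

```bash
cat > edge.py <<'E'
from seg import *
from scipy.ndimage import map_coordinates, gaussian_filter1d
def edge(c,p,q,hw=2.2,trim=.12,ch=None,sign=0):
    """subpixel line points near segment p-q: strongest gradient across it"""
    p,q=np.array(p,float),np.array(q,float); L=np.linalg.norm(q-p); d=(q-p)/L; n=np.array([-d[1],d[0]])
    g=c['frame'].astype(float); g=g.mean(2) if ch is None else g[...,ch]
    s=np.linspace(trim*L,(1-trim)*L,max(8,int(L*1.5))); o=np.arange(-hw,hw+.01,.1)
    P=p+s[:,None,None]*d+o[None,:,None]*n
    v=map_coordinates(g,[P[...,1],P[...,0]],order=1); dv=gaussian_filter1d(np.gradient(v,axis=1),4,axis=1)
    # average along the segment, allowing a tilt afterwards: per-scan peak
    a=np.abs(dv) if sign==0 else np.clip(sign*dv,0,None); k=a.argmax(1); w=a.max(1); x=o[k]
    A=np.c_[np.ones_like(s),s]; ok=np.ones(len(s),bool)
    for _ in range(4):
        co=np.linalg.lstsq(A[ok]*w[ok,None],x[ok]*w[ok],rcond=None)[0]; r=x-A@co; ok=np.abs(r)<max(.25,1.5*np.median(np.abs(r)))
    f=lambda t:p+t*d+(co[0]+co[1]*t)*n
    return f(.1*L),f(.9*L),np.std(r[ok]),ok.mean()
def box2w(P,X):
    x,y,th=P; X=np.array(X,float); c,s=np.cos(th),np.sin(th)
    return np.array([x+c*X[0]-s*X[1],y+s*X[0]+c*X[1],X[2]])
def w2box(P,X):
    c,s=np.cos(P[2]),np.sin(P[2]); d=np.array(X[:2])-P[:2]; return np.array([c*d[0]+s*d[1],-s*d[0]+c*d[1]])
from scipy.optimize import least_squares
def fit(c,E,P,it=3,verbose=True,**kw):
    """E: list of (A,B) model edges, straight along x or y at fixed z; measured edge cast on its plane"""
    P=np.array(P,float)
    for _ in range(it):
        obs=[]
        for A,B in E:
            a,b,sd,okf=edge(c,proj(c,box2w(P,A)),proj(c,box2w(P,B)),**kw)
            obs.append((A,B,onplane(c,*a,A[2]),onplane(c,*b,A[2]),sd,okf))
        def res(p):
            out=[]
            for A,B,a,b,sd,okf in obs:
                i=0 if A[0]==B[0] else 1
                out+=[w2box(p,a)[i]-A[i],w2box(p,b)[i]-A[i]]
            return np.array(out)
        s=least_squares(res,P,loss='soft_l1',f_scale=1.5); P=s.x
    if verbose:
        r=res(P).reshape(-1,2)
        for (A,B,a,b,sd,okf),ri in zip(obs,r): print('   ',A,B,'res',ri.round(1),'sd %.2f ok %.2f'%(sd,okf))
    return P
E
cat > box.py <<'E'
from edge import *
TE=[((-72,56,65),(0,56,65)),((-72,-56,65),(0,-56,65)),((8,50,78.5),(68,50,78.5)),((8,-50,78.5),(68,-50,78.5)),((70,-46,73.5),(70,46,73.5))]
SE=[((78,-60,0),(78,60,0)),((-76,62,0),(76,62,0)),((-70,-46,65),(-70,40,65)),((-68,-48,65),(60,-48,65)),((-70,-46,6),(-70,20,6)),((-66,-48,6),(60,-48,6)),((78,-48,73.5),(78,48,73.5))]
E
python3 - <<'E'
from box import *
np.set_printoptions(precision=2,suppress=True)
c=cam('scene')
for u in ((227.4,213.5),(252.7,239.5),(291.2,211.3)): print(onplane(c,*u,0))
A,B,C=[onplane(c,*u,0)[:2] for u in ((227.4,213.5),(252.7,239.5),(291.2,211.3))]
P=[*((A+C)/2),np.arctan2(*(B-C)[::-1])]; print(P)
Ps=fit(c,SE,P); print('scene',Ps)
t=cam('top'); Pt=fit(t,TE,Ps); print('top',Pt)
E
```

```text
[648.91 -19.72   0.  ]
[627.12  98.39   0.  ]
[473.53  75.47   0.  ]
[np.float64(561.2201963153893), np.float64(27.87498090497482), np.float64(0.14815153402842712)]
    (78, -60, 0) (78, 60, 0) res [1.6 0.6] sd 0.20 ok 0.64
    (-76, 62, 0) (76, 62, 0) res [ 0.8 -0.3] sd 0.48 ok 0.59
    (-70, -46, 65) (-70, 40, 65) res [-8.8  1. ] sd 0.35 ok 0.61
    (-68, -48, 65) (60, -48, 65) res [-8.3 -2.8] sd 0.12 ok 0.78
    (-70, -46, 6) (-70, 20, 6) res [ 0.6 -0.9] sd 0.08 ok 1.00
    (-66, -48, 6) (60, -48, 6) res [1.3 3.8] sd 0.11 ok 0.95
    (78, -48, 73.5) (78, 48, 73.5) res [ 0.3 -1.3] sd 0.08 ok 1.00
scene [562.86  21.17   0.15]
    (-72, 56, 65) (0, 56, 65) res [0.1 0.2] sd 0.10 ok 1.00
    (-72, -56, 65) (0, -56, 65) res [-0.2 -0.2] sd 0.13 ok 1.00
    (8, 50, 78.5) (68, 50, 78.5) res [0.  0.2] sd 0.11 ok 0.71
    (8, -50, 78.5) (68, -50, 78.5) res [-0.2  0. ] sd 0.09 ok 0.58
    (70, -46, 73.5) (70, 46, 73.5) res [-0.2  0.2] sd 0.10 ok 0.62
top [564.24  23.14   0.19]
```

Run:
```python
from box import *
np.set_printoptions(precision=2,suppress=True)
c=cam('scene'); t=cam('top')
print('box scene',fit(c,SE,[564.2,23.1,.19],hw=1.5))
print('box top',fit(t,TE,[564.2,23.1,.19],hw=1.5,verbose=False))
def sides(x,y,z): return [((x,-y,z),(x,y,z)),((-x,-y,z),(-x,y,z)),((-x,y,z),(x,y,z)),((-x,-y,z),(x,-y,z))]
# bracket, initial from grey blob; heading: upright (-x) end is at larger y => +x towards -y
for n,cc in(('top',t),('scene',c)):
    print('lid',n,fit(cc,sides(74,54,6),[628,301,-.2 if 0 else np.radians(90-12)],hw=1.5))
    print('bracket',n,fit(cc,sides(67.5,45.5,6),[430,-281,np.radians(-90-9)],hw=1.5))
```

```text
(78, -60, 0) (78, 60, 0) res [0.2 1.5] sd 0.10 ok 0.59
    (-76, 62, 0) (76, 62, 0) res [-0.7 -0.4] sd 0.14 ok 0.62
    (-70, -46, 65) (-70, 40, 65) res [ 0.2 -0.3] sd 0.08 ok 1.00
    (-68, -48, 65) (60, -48, 65) res [0.5 0.5] sd 0.09 ok 0.93
    (-70, -46, 6) (-70, 20, 6) res [ 0.  -0.5] sd 0.08 ok 1.00
    (-66, -48, 6) (60, -48, 6) res [-0.1  0.1] sd 0.11 ok 0.95
    (78, -48, 73.5) (78, 48, 73.5) res [-0.3 -0.4] sd 0.09 ok 1.00
box scene [562.25  23.62   0.17]
box top [564.41  23.12   0.19]
    (74, -54, 6) (74, 54, 6) res [-0.1 -0.9] sd 0.14 ok 0.83
    (-74, -54, 6) (-74, 54, 6) res [0.3 0.5] sd 0.17 ok 0.86
    (-74, 54, 6) (74, 54, 6) res [ 0.1 -0.3] sd 0.14 ok 0.88
    (-74, -54, 6) (74, -54, 6) res [0.1 0.1] sd 0.13 ok 0.81
lid top [627.55 299.9    1.35]
    (67.5, -45.5, 6) (67.5, 45.5, 6) res [-1.4 -1.9] sd 0.15 ok 0.81
    (-67.5, -45.5, 6) (-67.5, 45.5, 6) res [1.5 1.7] sd 0.67 ok 1.00
    (-67.5, 45.5, 6) (67.5, 45.5, 6) res [0.7 0.7] sd 0.13 ok 0.96
    (-67.5, -45.5, 6) (67.5, -45.5, 6) res [-0.7 -0.8] sd 0.14 ok 0.85
bracket top [ 430.88 -281.73   -1.74]
    (74, -54, 6) (74, 54, 6) res [-0.1 -0.4] sd 0.15 ok 0.79
    (-74, -54, 6) (-74, 54, 6) res [0.  0.5] sd 0.13 ok 0.79
    (-74, 54, 6) (74, 54, 6) res [-0.2 -0.4] sd 0.13 ok 0.83
    (-74, -54, 6) (74, -54, 6) res [0.1 0.5] sd 0.13 ok 0.77
lid scene [625.16 300.31   1.35]
    (67.5, -45.5, 6) (67.5, 45.5, 6) res [-0.5  0.6] sd 0.13 ok 0.94
    (-67.5, -45.5, 6) (-67.5, 45.5, 6) res [ 0.  -0.1] sd 0.12 ok 0.62
    (-67.5, 45.5, 6) (67.5, 45.5, 6) res [-0.1  0.4] sd 0.12 ok 0.88
    (-67.5, -45.5, 6) (67.5, -45.5, 6) res [-0.2 -0.1] sd 0.14 ok 0.93
bracket scene [ 427.5  -278.52   -1.74]
```

```bash
cat > parts.py <<'E'
from box import *
def gu(): return [((10,18,8),(10,42,8)),((10,-42,8),(10,-18,8)),((-10,18,8),(-10,42,8)),((-10,-42,8),(-10,-18,8)),((-9,43,8),(9,43,8)),((-9,-43,8),(9,-43,8))]
EL=[((-60,15,50),(48,15,50)),((-60,-15,50),(48,-15,50)),((-67.5,-14,50),(-67.5,14,50)),((67.5,-14,50),(67.5,14,50))]
G0=dict(red=(409,334,0),yellow=(469,346,0),blue=(477,211,0),black=(408,197,0))
def sides(x,y,z): return [((x,-y,z),(x,y,z)),((-x,-y,z),(-x,y,z)),((-x,y,z),(x,y,z)),((-x,-y,z),(x,-y,z))]
E
python3 - <<'E'
from parts import *
np.set_printoptions(precision=2,suppress=True)
c=cam('scene'); t=cam('top')
T,C=masks(t),masks(c)
for k in('red','yellow','blue','black'):
    def near(cc,M):
        for a,p,ct in blobs(M[k],8,200):
            x=onplane(cc,*p,20)
            if 350<x[0]<550 and 150<x[1]<420: return p,x
    a,b=near(t,T),near(c,C)
    if a and b: print(k,'neck tri',*tri(t,a[0],c,b[0]))
ang=dict(red=-.05,yellow=-.03,blue=-.1,black=.15)
for k,P in G0.items():
    for n,cc in(('top',t),('scene',c)):
        print(k,n,fit(cc,gu(),[P[0]-2,P[1]-2,ang[k]],hw=1.3,trim=.1,it=5,verbose=(n=='scene')))
for n,cc in(('top',t),('scene',c)):
    print('elbow',n,fit(cc,EL,[592,-288,-1.56],hw=2,it=5))
E
```

```text
red neck tri [408.83 329.17  26.24] 1.5625516743488868
blue neck tri [475.3  208.26  26.1 ] 1.7102884067257456
black neck tri [407.54 194.63  24.87] 2.444826958289983
red top [409.41 328.4   -0.07]
    (10, 18, 8) (10, 42, 8) res [ 0.3 -0.2] sd 0.14 ok 0.85
    (10, -42, 8) (10, -18, 8) res [ 0.2 -0.1] sd 0.09 ok 1.00
    (-10, 18, 8) (-10, 42, 8) res [ 0.4 -0.4] sd 0.07 ok 0.92
    (-10, -42, 8) (-10, -18, 8) res [-0.2  0.1] sd 0.11 ok 0.83
    (-9, 43, 8) (9, 43, 8) res [ 0.5 -0.2] sd 0.14 ok 1.00
    (-9, -43, 8) (9, -43, 8) res [ 0.3 -0.6] sd 0.08 ok 1.00
red scene [407.45 329.65  -0.07]
yellow top [466.84 341.14  -0.08]
    (10, 18, 8) (10, 42, 8) res [-0.2  0.3] sd 0.09 ok 0.92
    (10, -42, 8) (10, -18, 8) res [-0.3  0. ] sd 0.12 ok 1.00
    (-10, 18, 8) (-10, 42, 8) res [-0.1 -0.3] sd 0.08 ok 0.92
    (-10, -42, 8) (-10, -18, 8) res [-0.1  0.7] sd 0.15 ok 1.00
    (-9, 43, 8) (9, 43, 8) res [ 0.2 -0.1] sd 0.12 ok 0.89
    (-9, -43, 8) (9, -43, 8) res [-0.1 -0.1] sd 0.09 ok 1.00
yellow scene [464.37 342.33  -0.07]
blue top [476.32 206.73  -0.1 ]
    (10, 18, 8) (10, 42, 8) res
[... 704 characters left out ...]
1.00
    (-9, -43, 8) (9, -43, 8) res [ 0.3 -0.2] sd 0.08 ok 1.00
black scene [406.09 194.48   0.14]
    (-60, 15, 50) (48, 15, 50) res [ 2.4 -0.4] sd 0.05 ok 0.84
    (-60, -15, 50) (48, -15, 50) res [-2.4  0.4] sd 0.27 ok 0.56
    (-67.5, -14, 50) (-67.5, 14, 50) res [6.8 6.8] sd 0.00 ok 1.00
    (67.5, -14, 50) (67.5, 14, 50) res [-7.  -6.6] sd 0.03 ok 0.55
elbow top [ 581.69 -290.33   -1.57]
    (-60, 15, 50) (48, 15, 50) res [ 1.7 -1. ] sd 0.22 ok 0.59
    (-60, -15, 50) (48, -15, 50) res [-2.5  1.3] sd 0.34 ok 0.65
    (-67.5, -14, 50) (-67.5, 14, 50) res [1.  0.4] sd 0.11 ok 1.00
    (67.5, -14, 50) (67.5, 14, 50) res [-11.2   0.2] sd 0.47 ok 0.55
elbow scene [ 581.7  -291.51   -1.59]
```

Guides, lid, box and bracket all fit to sub-millimetre residuals, with a 2–3 mm offset between the cameras, within their calibration. I'll use the mean of the two views. I'm starting towards the bracket's upright at about (439,-223).

Request:
{"api": "jog_arm", "payload": {
  "series": [
    [0.28,-1,0,0,0,-0.137,0],
    [0.28,-1,0,0,0,-0.137,0],
    [0.28,-1,0,0,0,-0.137,0],
    [0.28,-1,0,0,0,-0.137,0]
  ],
  "grip_force": 50
}}

```text
clock: 0.83
eef_pos: [273.2, 371.2, 213.5]
eef_rot: [-3.141, 0.001, 2.474]
wrist_force: [-0.8, 0.3, 0.1]
finger_gap: 93.9
finger_force: 0.0
```

Request:
{"api": "jog_arm", "payload": {
  "series": [
    [0.28,-1,0,0,0,-0.137,0],
    [0.28,-1,0,0,0,-0.137,0],
    [0.28,-1,0,0,0,-0.137,0],
    [0.28,-1,0,0,0,-0.137,0]
  ]
}}

```text
clock: 1.17
eef_pos: [307.1, 251.2, 213.7]
eef_rot: [3.141, 0.001, 2.258]
wrist_force: [-0.7, 0.6, 0.9]
finger_gap: 94.0
finger_force: 0.0
```

Run:
```python
from parts import *
np.set_printoptions(precision=2,suppress=True)
c=cam('scene'); t=cam('top')
g=onplane(t,333.3,189.5,50); print(g)
for n,cc in(('top',t),('scene',c)):
    print('elbow',n,fit(cc,EL,[g[0],g[1],-1.6],hw=1.6,it=5))
```

```text
[ 612.04 -299.72   50.  ]
    (-60, 15, 50) (48, 15, 50) res [ 1.7 -0.4] sd 0.19 ok 0.56
    (-60, -15, 50) (48, -15, 50) res [-1.7  0.4] sd 0.09 ok 0.91
    (-67.5, -14, 50) (-67.5, 14, 50) res [3.5 0.7] sd 0.56 ok 1.00
    (67.5, -14, 50) (67.5, 14, 50) res [-2.5 -0.9] sd 0.67 ok 1.00
elbow top [ 612.71 -297.52   -1.63]
    (-60, 15, 50) (48, 15, 50) res [ 1.5 -0. ] sd 0.14 ok 0.58
    (-60, -15, 50) (48, -15, 50) res [-2.9  0.3] sd 0.27 ok 0.58
    (-67.5, -14, 50) (-67.5, 14, 50) res [ 0.5 -0.2] sd 0.10 ok 0.92
    (67.5, -14, 50) (67.5, 14, 50) res [-7.8  1.9] sd 0.11 ok 0.73
elbow scene [ 612.14 -297.77   -1.66]
```

Request:
{"api": "jog_arm", "payload": {
  "series": [
    [0.28,-1,0,0,0,-0.137,0],
    [0.28,-1,0,0,0,-0.137,0],
    [0.28,-1,0,0,0,-0.137,0],
    [0.28,-1,0,0,0,-0.137,0]
  ]
}}

```text
clock: 1.6
eef_pos: [340.9, 131.7, 213.6]
eef_rot: [3.142, 0.001, 2.043]
wrist_force: [-0.3, 0.3, -0.4]
finger_gap: 94.1
finger_force: 0.0
```

Request:
{"api": "jog_arm", "payload": {
  "series": [
    [0.28,-1,0,0,0,-0.137,0],
    [0.28,-1,0,0,0,-0.137,0],
    [0.28,-1,0,0,0,-0.137,0],
    [0.28,-1,0,0,0,-0.137,0]
  ]
}}

```text
clock: 1.93
eef_pos: [374.6, 11.5, 213.5]
eef_rot: [3.141, 0.001, 1.828]
wrist_force: [-0.4, 0.2, 0.0]
finger_gap: 93.9
finger_force: 0.0
```

Request:
{"api": "jog_arm", "payload": {
  "series": [
    [0.28,-1,0,0,0,-0.137,0],
    [0.28,-1,0,0,0,-0.137,0],
    [0.28,-1,0,0,0,-0.137,0],
    [0.28,-1,0,0,0,-0.137,0]
  ]
}}

```text
clock: 2.27
eef_pos: [408.4, -108.0, 213.2]
eef_rot: [-3.141, 0.001, 1.615]
wrist_force: [0.9, 0.7, 0.2]
finger_gap: 94.0
finger_force: 0.0
```

Request:
{"api": "jog_arm", "payload": {
  "series": [
    [0.27,-0.99,-0.6,0,0,-0.137,0],
    [0.27,-0.99,-0.6,0,0,-0.137,0],
    [0.27,-0.99,-0.6,0,0,-0.137,0],
    [0.27,-0.99,-0.6,0,0,-0.137,0],
    [0.27,-0.99,-0.6,0,0,-0.137,0],
    [0.27,-0.99,-0.6,0,0,-0.137,0]
  ]
}}

```text
clock: 2.77
eef_pos: [439.6, -222.0, 140.9]
eef_rot: [-3.14, -0.001, 1.403]
wrist_force: [-0.5, -0.0, 0.0]
finger_gap: 93.9
finger_force: 0.0
```

Run:
```python
from parts import *
np.set_printoptions(precision=2,suppress=True)
s=manip.read_state();print(s['eef_pos'],s['eef_rot'],s['joints'],s['clock'])
t=cam('top','t1.png');c=cam('scene','s1.png')
a=cv2.imread('pics/t1.png')[150:290,270:380];b=cv2.imread('pics/s1.png')[70:210,190:300]
cv2.imwrite('pics/hand1.png',cv2.resize(np.hstack([a,b]),None,fx=3.6,fy=3.6,interpolation=cv2.INTER_CUBIC))
```

```text
[ 439.65 -222.04  140.85] [-3.14 -0.    1.4 ] [-0.54  0.25  1.76  0.    1.13 -0.37] 2.7667
```

View pics/hand1.png

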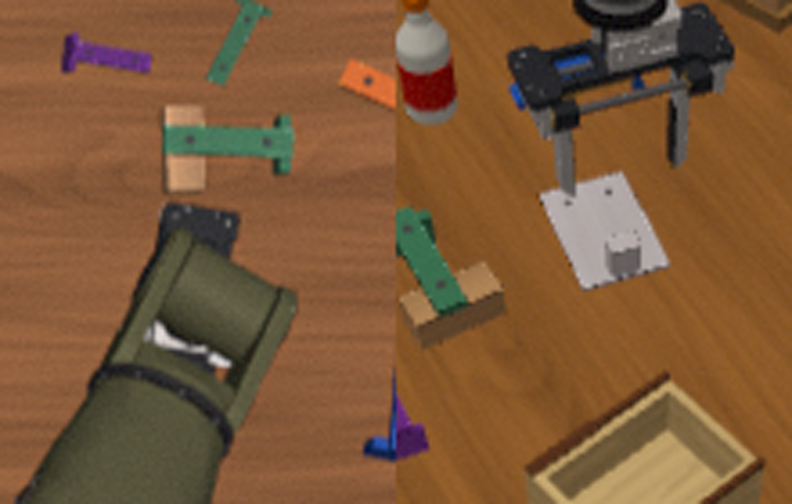

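The hand is over the bracket's upright (scene panel: fingers straddle the upright at (622,255)). Descending and pinching.

Request:
{"api": "jog_arm", "payload": {
  "series": [
    [-0.005,-0.012,-0.6,0,0,0,0.3],
    [-0.005,-0.012,-0.6,0,0,0,0.3],
    [-0.005,-0.012,-0.95,0,0,0,0.3],
    [-0.005,-0.012,-0.95,0,0,0,0.3],
    [-0.005,-0.012,-0.95,0,0,0,0.3]
  ]
}}

```text
clock: 3.28
eef_pos: [438.3, -223.4, 27.7]
eef_rot: [-3.139, -0.001, 1.403]
wrist_force: [0.0, -0.4, 1.1]
finger_gap: 66.8
finger_force: 0.0
```

Request:
{"api": "jog_arm", "payload": {
  "series": [
    [0,0,-0.065,0,0,0,0.3],
    [0,0,-0.065,0,0,0,1],
    [0,0,-0.065,0,0,0,1],
    [0,0,-0.065,0,0,0,1],
    [0,0,-0.065,0,0,0,1],
    [0,0,-0.065,0,0,0,1],
    [0,0,-0.065,0,0,0,1],
    [0,0,-0.065,0,0,0,1]
  ],
  "grip_force": 50
}}

```text
clock: 3.95
eef_pos: [438.5, -224.8, 20.0]
eef_rot: [3.141, 0.0, 1.402]
wrist_force: [-1.9, 0.9, 7.1]
finger_gap: 30.3
finger_force: 49.9
```

Request:
{"api": "jog_arm", "payload": {
  "series": [
    [0,0,0.2,0,0,0,1],
    [0,0,0.5,0,0,0,1],
    [0,0,0.8,0,0,0,1],
    [0,0,0.95,0,0,0,1],
    [0,0,0.95,0,0,0,1]
  ]
}}

```text
clock: 4.37
eef_pos: [439.8, -225.5, 137.5]
eef_rot: [3.136, 0.002, 1.402]
wrist_force: [0.1, 0.2, -0.7]
finger_gap: 29.7
finger_force: 49.9
```

Request:
{"api": "jog_arm", "payload": {
  "series": [
    [0.19,0.66,0,0,0,0.41,1],
    [0.19,0.66,0,0,0,0.41,1],
    [0.19,0.66,0,0,0,0.41,1],
    [0.19,0.66,0,0,0,0.41,1],
    [0.19,0.66,0,0,0,0.41,1],
    [0.19,0.66,0,0,0,0.41,1]
  ]
}}

```text
clock: 4.87
eef_pos: [460.7, -145.0, 132.2]
eef_rot: [-3.14, -0.002, 2.052]
wrist_force: [0.6, -0.6, -1.0]
finger_gap: 29.6
finger_force: 49.9
```

Request:
{"api": "jog_arm", "payload": {
  "series": [
    [0.19,0.66,0,0,0,0.41,1],
    [0.19,0.66,0,0,0,0.41,1],
    [0.19,0.66,0,0,0,0.41,1],
    [0.19,0.66,0,0,0,0.41,1],
    [0.19,0.66,0,0,0,0.41,1],
    [0.19,0.66,0,0,0,0.41,1]
  ]
}}

```text
clock: 5.37
eef_pos: [483.6, -66.1, 132.6]
eef_rot: [-3.141, -0.002, 2.693]
wrist_force: [0.0, -0.5, -1.9]
finger_gap: 29.6
finger_force: 49.9
```

Request:
{"api": "jog_arm", "payload": {
  "series": [
    [0.19,0.66,0,0,0,0.407,1],
    [0.19,0.66,0,0,0,0.407,1],
    [0.19,0.66,0,0,0,0.407,1],
    [0.19,0.66,0,0,0,0.407,1],
    [0.19,0.66,0,0,0,0.407,1],
    [0.19,0.66,0,0,0,0.407,1],
    [0.19,0.66,0,0,0,0.407,1]
  ]
}}

```text
clock: 5.95
eef_pos: [506.6, 12.7, 133.1]
eef_rot: [3.141, -0.001, -2.961]
wrist_force: [0.5, 0.3, -2.3]
finger_gap: 29.9
finger_force: 49.9
```

Run:
```python
from parts import *
np.set_printoptions(precision=2,suppress=True)
s=manip.read_state();print(s['eef_pos'],s['eef_rot'],s['joints'],s['clock'],s['finger_gap'],s['wrist_force'])
t=cam('top','t2.png');c=cam('scene','s2.png')
a=cv2.imread('pics/t2.png')[150:260,200:310];b=cv2.imread('pics/s2.png')[140:250,210:320]
cv2.imwrite('pics/hand2.png',cv2.resize(np.hstack([a,b]),None,fx=3.6,fy=3.6,interpolation=cv2.INTER_CUBIC))
```

```text
[506.61  12.67 133.08] [ 3.14 -0.   -2.96] [-0.05  0.29  1.73 -0.    1.12 -1.8 ] 5.95 29.866053735385012 [ 0.53  0.34 -2.33]
```

View pics/hand2.png

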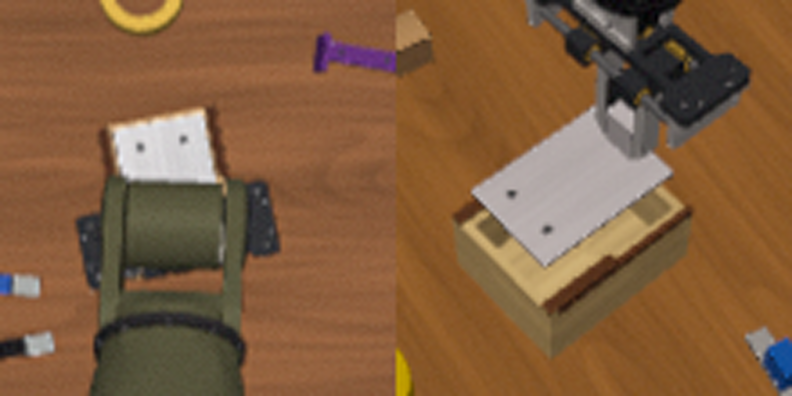

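The bracket hangs level over the box in both views, foot towards the box's +x end, with the corners clear of the rim. I'm measuring its pose and height against the box.

```bash
cat > brk.py <<'E'
from parts import *
def X(l1,l2):
    l1=np.cross([*l1[0],1],[*l1[1],1]);l2=np.cross([*l2[0],1],[*l2[1],1]);p=np.cross(l1,l2);return p[:2]/p[2]
def corners(cc,P,z):
    e=lambda A,B:edge(cc,proj(cc,box2w(P,A)),proj(cc,box2w(P,B)),hw=1.8)[:2]
    end=e((67.5,-45,z),(67.5,45,z)); l=e((12,45.5,z),(67,45.5,z)); r=e((12,-45.5,z),(67,-45.5,z))
    return X(end,l),X(end,r)
E
python3 - <<'E'
from brk import *
np.set_printoptions(precision=2,suppress=True)
c=cam('scene'); t=cam('top'); z=119
TB=[((67.5,-45,z),(67.5,45,z)),((22,45.5,z),(67,45.5,z)),((22,-45.5,z),(67,-45.5,z))]
SB=[((67.5,-45,z),(67.5,45,z)),((-67,45.5,z),(67,45.5,z)),((-10,-45.5,z),(67,-45.5,z)),((-67.5,20,z),(-67.5,45,z))]
P0=[562,23.3,.18]
Pt=fit(t,TB,P0,hw=1.8,it=5);print('top',Pt)
Ps=fit(c,SB,P0,hw=1.8,it=5);print('scene',Ps)
a=corners(t,Pt,z);b=corners(c,Ps,z)
for i in(0,1): print('corner tri',*tri(t,a[i],c,b[i]))
E
```

```text
(67.5, -45, 119) (67.5, 45, 119) res [ 0.3 -0.3] sd 0.09 ok 0.81
    (22, 45.5, 119) (67, 45.5, 119) res [3.  0.5] sd 0.31 ok 0.67
    (22, -45.5, 119) (67, -45.5, 119) res [-0.8 -1.9] sd 0.12 ok 0.83
top [568.92  23.72   0.17]
    (67.5, -45, 119) (67.5, 45, 119) res [ 0.4 -0.5] sd 0.09 ok 0.91
    (-67, 45.5, 119) (67, 45.5, 119) res [ 0.3 -0.5] sd 0.11 ok 0.88
    (-10, -45.5, 119) (67, -45.5, 119) res [0.  0.2] sd 0.10 ok 1.00
    (-67.5, 20, 119) (-67.5, 45, 119) res [0.  0.1] sd 0.08 ok 1.00
scene [562.48  23.02   0.17]
corner tri [624.61  81.9  127.43] 3.353718741922618
corner tri [640.74  -9.65 122.98] 6.015097248853865
```

Request:
{"api": "jog_arm", "payload": {
  "series": [
    [0,0.004,-0.2,0,0,0,1],
    [0,0.004,-0.35,0,0,0,1],
    [0,0.004,-0.35,0,0,0,1],
    [0,0.004,-0.42,0,0,0,1],
    [0,0.004,-0.5,0,0,0,1],
    [0,0.004,-0.5,0,0,0,1],
    [0,0.004,-0.5,0,0,0,1]
  ]
}}

```text
clock: 6.73
eef_pos: [506.8, 13.3, 73.7]
eef_rot: [3.142, -0.0, -2.955]
wrist_force: [0.5, -0.4, -1.5]
finger_gap: 30.0
finger_force: 49.9
```

Run:
```python
from brk import *
np.set_printoptions(precision=3,suppress=True)
c=cam('scene'); s=manip.read_state();print(s['eef_pos'],s['eef_rot'],s['wrist_force']); z=s['eef_pos'][2]-14
SB=[((-67,45.5,z),(-40,45.5,z)),((-10,-45.5,z),(67,-45.5,z)),((-67.5,20,z),(-67.5,45,z)),((67.5,-45,z),(67.5,20,z))]
print(fit(c,SB,[562.5,23.4,.175],hw=1.3,it=5),'box',fit(c,SE[:2]+SE[-1:],[562.25,23.6,.175],hw=1.3))
```

```text
[507.07   13.349  74.05 ] [-3.141  0.    -2.955] [-0.651 -0.54  -1.211]
    (-67, 45.5, np.float64(60.05034501223733)) (-40, 45.5, np.float64(60.05034501223733)) res [0.9 1.3] sd 0.12 ok 1.00
    (-10, -45.5, np.float64(60.05034501223733)) (67, -45.5, np.float64(60.05034501223733)) res [-1.8 -0.6] sd 0.10 ok 0.97
    (-67.5, 20, np.float64(60.05034501223733)) (-67.5, 45, np.float64(60.05034501223733)) res [-3.  -3.8] sd 0.06 ok 0.82
    (67.5, -45, np.float64(60.05034501223733)) (67.5, 20, np.float64(60.05034501223733)) res [5.5 2.5] sd 0.10 ok 0.86
    (78, -60, 0) (78, 60, 0) res [ 0.8 -0.4] sd 0.13 ok 0.63
    (-76, 62, 0) (76, 62, 0) res [ 0.6 -0.6] sd 0.15 ok 0.62
    (78, -48, 73.5) (78, 48, 73.5) res [ 0.  -0.4] sd 0.09 ok 1.00
[563.894  26.91    0.154] box [562.268  22.573   0.173]
```

The foot's underside is already below the rim with no contact force, so it fits. Lowering to the floor.

Request:
{"api": "jog_arm", "payload": {
  "series": [
    [0,0,-0.2,0,0,0,1],
    [0,0,-0.34,0,0,0,1],
    [0,0,-0.38,0,0,0,1],
    [0,0,-0.395,0,0,0,1],
    [0,0,-0.4,0,0,0,1],
    [0,0,-0.4,0,0,0,1]
  ]
}}

```text
clock: 7.28
eef_pos: [507.5, 13.3, 26.6]
eef_rot: [-3.141, 0.001, -2.954]
wrist_force: [-0.8, -1.0, -1.1]
finger_gap: 29.8
finger_force: 50.0
```

Request:
{"api": "jog_arm", "payload": {
  "series": [
    [0,0,-0.008,0,0,0,1],
    [0,0,-0.012,0,0,0,1],
    [0,0,-0.012,0,0,0,1]
  ]
}}

```text
clock: 7.53
eef_pos: [507.7, 13.4, 26.0]
eef_rot: [-3.141, 0.002, -2.954]
wrist_force: [-3.9, 0.1, 12.8]
finger_gap: 29.8
finger_force: 50.0
```

Request:
{"api": "jog_arm", "payload": {
  "series": [
    [0,0,0,0,0,0,0.53],
    [0,0,0,0,0,0,0.53],
    [0,0,0,0,0,0,0.53],
    [0,0,0,0,0,0,0.53]
  ]
}}

```text
clock: 7.87
eef_pos: [507.0, 13.4, 24.4]
eef_rot: [-3.141, 0.0, -2.954]
wrist_force: [0.2, 0.3, 0.0]
finger_gap: 43.8
finger_force: 0.0
```

Request:
{"api": "jog_arm", "payload": {
  "series": [
    [0,0,0.3,0,0,0,0.53],
    [0,0,0.6,0,0,0,0.53],
    [0,0,1,0,0,0,0.53],
    [0,0,1,0,0,0,0.53]
  ]
}}

```text
clock: 8.2
eef_pos: [509.1, 13.3, 150.6]
eef_rot: [-3.14, 0.009, -2.954]
wrist_force: [1.5, -0.9, 0.8]
finger_gap: 43.8
finger_force: 0.0
```

Request:
{"api": "jog_arm", "payload": {
  "series": [
    [-0.425,0.755,0,0,0,-0.03,0.3],
    [-0.425,0.755,0,0,0,-0.03,0.3],
    [-0.425,0.755,0,0,0,-0.03,0.3],
    [-0.425,0.755,0,0,0,-0.03,0.3]
  ]
}}

```text
clock: 8.53
eef_pos: [454.3, 106.6, 144.3]
eef_rot: [3.141, 0.0, -2.998]
wrist_force: [-0.0, -0.4, 0.8]
finger_gap: 64.7
finger_force: 0.0
```

Request:
{"api": "jog_arm", "payload": {
  "series": [
    [-0.425,0.755,0,0,0,0,0.3],
    [-0.425,0.755,0,0,0,0,0.3],
    [-0.425,0.755,0,0,0,0,0.3],
    [-0.425,0.755,0,0,0,0,0.3],
    [-0.425,0.755,0,0,0,0,0.3]
  ]
}}

```text
clock: 8.95
eef_pos: [405.0, 194.9, 144.2]
eef_rot: [-3.141, 0.0, -2.999]
wrist_force: [-0.3, 0.5, 0.1]
finger_gap: 65.6
finger_force: 0.0
```

```bash
cat > look.py <<'E'
from parts import *
from sys import argv
np.set_printoptions(precision=3,suppress=True)
INIT=dict(red=(408.4,329,-.07),yellow=(465.6,341.7,-.075),blue=(475,207.6,-.095),black=(407,194.1,.14))
def guides(names,c,t=None):
    """pose from scene corrected by half the scene/top offset; z checks by triangulating the neck"""
    for k in names:
        Ps=fit(c,gu(),np.array(INIT[k])+[-1.1,.6,0],hw=1.3,trim=.1,it=5,verbose=False)
        o=[Ps+[1.15,-.6,0]]
        if t is not None: o.append(fit(t,gu(),INIT[k],hw=1.3,trim=.1,it=5,verbose=False)-[1.15,-.6,0])
        print(k,*o)
E
python3 - <<'E'
from look import *
c=cam('scene','s3.png'); t=cam('top','t3.png'); s=manip.read_state();print(s['eef_pos'],s['eef_rot'])
guides(INIT,c,t)
z=12
B=[((-47,45.5,z),(-10,45.5,z)),((-46,-45.5,z),(67,-45.5,z)),((-67.5,20,z),(-67.5,45,z)),((67.5,-44,z),(67.5,44,z))]
P=fit(t,B,[564.3,23.1,.185],hw=1.5,it=4);print('bracket top',P,'in box',w2box((564.41,23.12,.19),P))
B=[((-67,-45.5,z),(60,-45.5,z)),((-67.5,-44,z),(-67.5,30,z))]
P=fit(c,B,[562.3,23.6,.175],hw=1.5,it=4);print('bracket scene',P,'in box',w2box((562.25,23.62,.175),P))
a=cv2.imread('pics/t3.png')[165:245,210:290];b=cv2.imread('pics/s3.png')[160:240,215:295]
cv2.imwrite('pics/b3.png',cv2.resize(np.hstack([a,b]),None,fx=5,fy=5,interpolation=cv2.INTER_CUBIC))
E
```

```text
[405.455 193.853 144.173] [-3.141  0.    -3.002]
red [408.595 329.08   -0.071] [407.67  327.974  -0.093]
yellow [465.569 341.773  -0.074] [465.878 341.675  -0.068]
blue [474.689 207.863  -0.09 ] [475.317 207.546  -0.096]
black [407.206 193.911   0.137] [400.146 180.272   0.214]
    (-47, 45.5, 12) (-10, 45.5, 12) res [-0.  -0.3] sd 0.11 ok 0.71
    (-46, -45.5, 12) (67, -45.5, 12) res [ 0.7 -0.4] sd 0.13 ok 0.70
    (-67.5, 20, 12) (-67.5, 45, 12) res [-0.4 -0.5] sd 0.13 ok 0.67
    (67.5, -44, 12) (67.5, 44, 12) res [0.6 0.2] sd 0.13 ok 1.00
bracket top [566.88   23.092   0.177] in box [ 2.42  -0.494]
    (-67, -45.5, 12) (60, -45.5, 12) res [ 0.5 -0.5] sd 0.08 ok 1.00
    (-67.5, -44, 12) (-67.5, 30, 12) res [ 1.1 -1.1] sd 0.15 ok 0.69
bracket scene [564.038  24.529   0.186] in box [1.919 0.584]
```

View pics/b3.png

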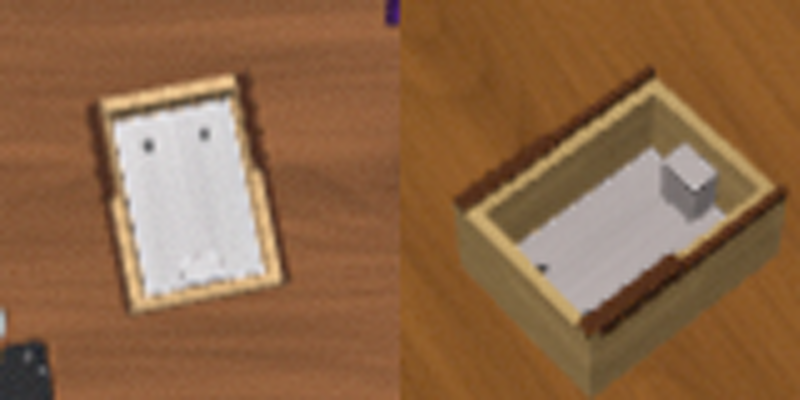

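The bracket lies flat in the box with its upright at the -x end, about 2 mm towards +x and centred in y (both views agree). All guides are unmoved. Grasping black now.

Request:
{"api": "jog_arm", "payload": {
  "series": [
    [0.014,0,-0.5,0,0,0,0.3],
    [0.014,0,-0.95,0,0,0,0.3],
    [0.014,0,-0.95,0,0,0,0.3],
    [0.014,0,-0.95,0,0,0,0.3],
    [0.014,0,-0.95,0,0,0,0.3]
  ]
}}

```text
clock: 9.47
eef_pos: [406.6, 193.6, 29.9]
eef_rot: [-3.141, -0.003, -3.003]
wrist_force: [1.5, 0.6, 0.7]
finger_gap: 65.9
finger_force: 0.0
```

Request:
{"api": "jog_arm", "payload": {
  "series": [
    [0,0,-0.09,0,0,0,0.3],
    [0,0,-0.09,0,0,0,1],
    [0,0,-0.09,0,0,0,1],
    [0,0,-0.09,0,0,0,1],
    [0,0,-0.09,0,0,0,1],
    [0,0,-0.09,0,0,0,1],
    [0,0,-0.09,0,0,0,1]
  ],
  "grip_force": 30
}}

```text
clock: 10.05
eef_pos: [406.8, 194.6, 20.0]
eef_rot: [3.141, 0.001, -3.001]
wrist_force: [-1.2, 0.9, 7.7]
finger_gap: 29.6
finger_force: 30.1
```

Request:
{"api": "jog_arm", "payload": {
  "series": [
    [0,0,0.3,0,0,0,1],
    [0,0,0.6,0,0,0,1],
    [0,0,0.85,0,0,0,1],
    [0,0,0.85,0,0,0,1],
    [0,0,0.85,0,0,0,1]
  ]
}}

```text
clock: 10.47
eef_pos: [407.0, 194.8, 122.5]
eef_rot: [3.141, 0.003, -3.001]
wrist_force: [-0.6, -0.7, -2.8]
finger_gap: 29.5
finger_force: 30.0
```

Request:
{"api": "jog_arm", "payload": {
  "series": [
    [0.522,-0.737,0,0,0,0.025,1],
    [0.522,-0.737,0,0,0,0.025,1],
    [0.522,-0.737,0,0,0,0.025,1],
    [0.522,-0.737,0,0,0,0.025,1]
  ]
}}

```text
clock: 10.8
eef_pos: [470.4, 102.9, 119.7]
eef_rot: [-3.141, -0.002, -2.965]
wrist_force: [0.6, 0.1, -1.5]
finger_gap: 29.7
finger_force: 30.0
```

Request:
{"api": "jog_arm", "payload": {
  "series": [
    [0.522,-0.737,0,0,0,0,1],
    [0.522,-0.737,0,0,0,0,1],
    [0.522,-0.737,0,0,0,0,1],
    [0.522,-0.737,0,0,0,0,1],
    [0.522,-0.737,0,0,0,0,1]
  ]
}}

```text
clock: 11.22
eef_pos: [531.2, 17.2, 119.6]
eef_rot: [3.141, -0.003, -2.964]
wrist_force: [0.0, 0.7, -1.5]
finger_gap: 29.7
finger_force: 30.0
```

Run:
```python
from look import *
c=cam('scene'); s=manip.read_state();print(s['eef_pos'],s['eef_rot'],s['finger_gap']); z=s['eef_pos'][2]-20+8
print(fit(c,[(tuple([*A[:2],z]),tuple([*B[:2],z])) for A,B in gu() if not(A[0]==B[0]==-10 and A[1]<0)],[531,18.3,.18],hw=1.3,it=4)+[1.15,-.6,0])
```

```text
[530.881  18.037 119.913] [ 3.141 -0.003 -2.963] 29.392160481734475
    (10, 18, np.float64(107.91305560233238)) (10, 42, np.float64(107.91305560233238)) res [-1.2  2. ] sd 0.75 ok 1.00
    (10, -42, np.float64(107.91305560233238)) (10, -18, np.float64(107.91305560233238)) res [ 1.3 -3.9] sd 0.13 ok 0.60
    (-10, 18, np.float64(107.91305560233238)) (-10, 42, np.float64(107.91305560233238)) res [ 0.3 -0.1] sd 0.07 ok 1.00
    (-9, 43, np.float64(107.91305560233238)) (9, 43, np.float64(107.91305560233238)) res [-0.2  0.4] sd 0.08 ok 1.00
    (-9, -43, np.float64(107.91305560233238)) (9, -43, np.float64(107.91305560233238)) res [-2.1  1.3] sd 0.16 ok 0.75
[531.042  17.346   0.164]
```

Request:
{"api": "jog_arm", "payload": {
  "series": [
    [0.009,0,-0.3,0,0,0,1],
    [0.009,0,-0.5,0,0,0,1],
    [0.009,0,-0.66,0,0,0,1],
    [0.009,0,-0.7,0,0,0,1],
    [0.009,0,-0.725,0,0,0,1],
    [0.009,0,-0.735,0,0,0,1],
    [0.009,0,-0.735,0,0,0,1]
  ]
}}

```text
clock: 11.85
eef_pos: [533.2, 18.1, 34.1]
eef_rot: [-3.141, 0.001, -2.962]
wrist_force: [-0.4, -0.1, -1.6]
finger_gap: 30.0
finger_force: 30.0
```

Request:
{"api": "jog_arm", "payload": {
  "series": [
    [0,0,0,0,0,0,0.53],
    [0,0,0,0,0,0,0.53],
    [0,0,0,0,0,0,0.53],
    [0,0,0,0,0,0,0.53]
  ]
}}

```text
clock: 12.18
eef_pos: [533.1, 17.6, 33.7]
eef_rot: [-3.141, 0.001, -2.962]
wrist_force: [-0.5, 0.2, 1.2]
finger_gap: 44.2
finger_force: 0.0
```

Request:
{"api": "jog_arm", "payload": {
  "series": [
    [0,0,0.2,0,0,0,0.53],
    [0,0,0.5,0,0,0,0.53],
    [0,0,0.85,0,0,0,0.53],
    [0,0,0.85,0,0,0,0.53]
  ]
}}

```text
clock: 12.52
eef_pos: [535.8, 17.6, 142.7]
eef_rot: [-3.139, 0.01, -2.962]
wrist_force: [0.1, -0.1, 1.1]
finger_gap: 44.2
finger_force: 0.0
```

Request:
{"api": "jog_arm", "payload": {
  "series": [
    [-0.242,0.79,0,0,0,-0.087,0.3],
    [-0.242,0.79,0,0,0,-0.087,0.3],
    [-0.242,0.79,0,0,0,-0.087,0.3],
    [-0.242,0.79,0,0,0,-0.087,0.3]
  ]
}}

```text
clock: 12.85
eef_pos: [502.8, 115.5, 135.4]
eef_rot: [3.141, 0.0, -3.096]
wrist_force: [0.8, 0.2, 0.4]
finger_gap: 64.6
finger_force: 0.0
```

Request:
{"api": "jog_arm", "payload": {
  "series": [
    [-0.242,0.79,0,0,0,-0.087,0.3],
    [-0.242,0.79,0,0,0,-0.087,0.3],
    [-0.242,0.79,0,0,0,-0.087,0.3],
    [-0.242,0.79,0,0,0,-0.087,0.3],
    [-0.242,0.79,0,0,0,-0.087,0.3]
  ]
}}

```text
clock: 13.27
eef_pos: [474.8, 207.5, 135.2]
eef_rot: [-3.142, 0.0, 3.05]
wrist_force: [0.6, 0.3, 0.2]
finger_gap: 65.5
finger_force: 0.0
```

Run:
```python
from look import *
c=cam('scene','s4.png'); t=cam('top','t4.png'); s=manip.read_state();print(s['eef_pos'],s['eef_rot'])
guides(['red','yellow','blue'],c,t)
B=[((10,18,20),(10,42,20)),((10,-42,20),(10,-18,20)),((-9,43,20),(9,43,20)),((-9,-43,20),(9,-43,20)),((-10,18,20),(-10,42,20)),((-10,-42,20),(-10,-18,20))]
print('black top',fit(t,B,[534,17,.18],hw=1.3,it=4)-[1.15,-.6,0])
```

```text
[475.226 206.353 135.187] [-3.141  0.     3.047]
red [408.648 329.09   -0.07 ] [405.055 327.313  -0.141]
yellow [465.594 341.689  -0.074] [460.035 342.768  -0.233]
blue [474.71  207.924  -0.091] [463.303 208.007   0.052]
    (10, 18, 20) (10, 42, 20) res [3.6 0. ] sd 0.15 ok 0.67
    (10, -42, 20) (10, -18, 20) res [ 6.2 -0.6] sd 0.15 ok 0.78
    (-9, 43, 20) (9, 43, 20) res [1.7 7. ] sd 0.15 ok 0.62
    (-9, -43, 20) (9, -43, 20) res [-2.1 -3.4] sd 0.30 ok 1.00
    (-10, 18, 20) (-10, 42, 20) res [ 2.4 -5.8] sd 0.19 ok 0.67
    (-10, -42, 20) (-10, -18, 20) res [-0.7 -6.5] sd 0.07 ok 0.56
black top [532.426  17.539   0.18 ]
```

Request:
{"api": "jog_arm", "payload": {
  "series": [
    [-0.003,0.005,-0.5,0,0,0,0.3],
    [-0.003,0.005,-0.85,0,0,0,0.3],
    [-0.003,0.005,-0.957,0,0,0,0.3],
    [-0.003,0.005,-0.957,0,0,0,0.3],
    [-0.003,0.005,-0.957,0,0,0,0.3],
    [-0.003,0.005,-0.957,0,0,0,0.3]
  ]
}}

```text
clock: 13.87
eef_pos: [474.9, 206.8, 20.3]
eef_rot: [-3.141, -0.0, 3.046]
wrist_force: [-0.3, -0.3, -0.5]
finger_gap: 65.4
finger_force: 0.0
```

Request:
{"api": "jog_arm", "payload": {
  "series": [
    [0,0,0,0,0,0,1],
    [0,0,0,0,0,0,1],
    [0,0,0,0,0,0,1],
    [0,0,0,0,0,0,1],
    [0,0,0,0,0,0,1],
    [0,0,0,0,0,0,1]
  ]
}}

```text
clock: 14.37
eef_pos: [474.5, 207.9, 20.5]
eef_rot: [3.142, 0.0, 3.048]
wrist_force: [-0.3, 0.9, -0.3]
finger_gap: 29.6
finger_force: 30.1
```

Request:
{"api": "jog_arm", "payload": {
  "series": [
    [0,0,0.3,0,0,0,1],
    [0,0,0.6,0,0,0,1],
    [0,0,0.85,0,0,0,1],
    [0,0,0.85,0,0,0,1],
    [0,0,0.85,0,0,0,1]
  ]
}}

```text
clock: 14.78
eef_pos: [474.9, 208.1, 123.5]
eef_rot: [3.14, 0.002, 3.048]
wrist_force: [0.6, 0.3, -1.7]
finger_gap: 29.9
finger_force: 30.0
```

Request:
{"api": "jog_arm", "payload": {
  "series": [
    [0.338,-0.771,0,0,0,0.0875,1],
    [0.338,-0.771,0,0,0,0.0875,1],
    [0.338,-0.771,0,0,0,0.0875,1],
    [0.338,-0.771,0,0,0,0.0875,1]
  ]
}}

```text
clock: 15.12
eef_pos: [515.5, 111.9, 120.5]
eef_rot: [-3.141, -0.002, -3.101]
wrist_force: [0.0, -0.1, -2.0]
finger_gap: 30.2
finger_force: 30.0
```

Request:
{"api": "jog_arm", "payload": {
  "series": [
    [0.338,-0.771,0,0,0,0.0875,1],
    [0.338,-0.771,0,0,0,0.0875,1],
    [0.338,-0.771,0,0,0,0.0875,1],
    [0.338,-0.771,0,0,0,0.0875,1],
    [0.338,-0.771,0,0,0,0.0875,1],
    [0.338,-0.771,0,0,0,0.0875,1]
  ]
}}

```text
clock: 15.62
eef_pos: [554.8, 23.7, 121.2]
eef_rot: [3.141, -0.002, -2.96]
wrist_force: [-0.7, 0.3, -1.7]
finger_gap: 30.0
finger_force: 30.0
```

Request:
{"api": "jog_arm", "payload": {
  "series": [
    [0,-0.012,-0.3,0,0,0,1],
    [0,-0.012,-0.5,0,0,0,1],
    [0,-0.012,-0.66,0,0,0,1],
    [0,-0.012,-0.71,0,0,0,1],
    [0,-0.012,-0.74,0,0,0,1],
    [0,-0.012,-0.745,0,0,0,1],
    [0,-0.012,-0.745,0,0,0,1]
  ]
}}

```text
clock: 16.2
eef_pos: [556.0, 21.8, 33.9]
eef_rot: [-3.141, 0.001, -2.96]
wrist_force: [-0.5, -0.2, -1.8]
finger_gap: 30.0
finger_force: 30.0
```

Request:
{"api": "jog_arm", "payload": {
  "series": [
    [0,0,0,0,0,0,0.53],
    [0,0,0,0,0,0,0.53],
    [0,0,0,0,0,0,0.53],
    [0,0,0,0,0,0,0.53]
  ]
}}

```text
clock: 16.53
eef_pos: [555.8, 21.4, 33.4]
eef_rot: [-3.141, 0.001, -2.961]
wrist_force: [-0.9, 0.1, 1.2]
finger_gap: 43.6
finger_force: 0.0
```

Request:
{"api": "jog_arm", "payload": {
  "series": [
    [0,0,0.2,0,0,0,0.53],
    [0,0,0.5,0,0,0,0.53],
    [0,0,0.85,0,0,0,0.53],
    [0,0,0.85,0,0,0,0.53]
  ]
}}

```text
clock: 16.87
eef_pos: [558.5, 21.3, 142.7]
eef_rot: [-3.139, 0.011, -2.961]
wrist_force: [0.1, 0.9, 0.6]
finger_gap: 44.0
finger_force: 0.0
```

Request:
{"api": "jog_arm", "payload": {
  "series": [
    [-0.25,0.89,0,0,0,-0.054,0.3],
    [-0.25,0.89,0,0,0,-0.054,0.3],
    [-0.25,0.89,0,0,0,-0.054,0.3],
    [-0.25,0.89,0,0,0,-0.054,0.3]
  ]
}}

```text
clock: 17.2
eef_pos: [524.3, 132.1, 135.2]
eef_rot: [3.141, 0.0, -3.042]
wrist_force: [0.4, 0.5, 0.2]
finger_gap: 65.0
finger_force: 0.0
```

Request:
{"api": "jog_arm", "payload": {
  "series": [
    [-0.25,0.89,0,0,0,-0.054,0.3],
    [-0.25,0.89,0,0,0,-0.054,0.3],
    [-0.25,0.89,0,0,0,-0.054,0.3],
    [-0.25,0.89,0,0,0,-0.054,0.3]
  ]
}}

```text
clock: 17.53
eef_pos: [494.4, 238.7, 135.1]
eef_rot: [3.141, 0.0, -3.127]
wrist_force: [0.5, -0.4, 0.1]
finger_gap: 65.9
finger_force: 0.0
```

Request:
{"api": "jog_arm", "payload": {
  "series": [
    [-0.25,0.89,0,0,0,-0.054,0.3],
    [-0.25,0.89,0,0,0,-0.054,0.3],
    [-0.25,0.89,0,0,0,-0.054,0.3],
    [-0.25,0.89,0,0,0,-0.054,0.3],
    [-0.25,0.89,0,0,0,-0.054,0.3],
    [-0.25,0.89,0,0,0,-0.054,0.3]
  ]
}}

```text
clock: 18.03
eef_pos: [466.0, 341.0, 134.8]
eef_rot: [-3.141, 0.0, 3.068]
wrist_force: [1.1, -0.3, 0.5]
finger_gap: 65.9
finger_force: 0.0
```

Run:
```python
from look import *
c=cam('scene','s5.png'); t=cam('top','t5.png'); s=manip.read_state();print(s['eef_pos'],s['eef_rot'])
guides(['red','yellow'],c)
for n,cc in(('top',t),('scene',c)):
  print('lid',n,fit(cc,sides(74,54,6),[627,300,1.35],hw=1.3,verbose=False))
a=cv2.imread('pics/t5.png')[165:245,210:290];b=cv2.imread('pics/s5.png')[160:240,215:295]
cv2.imwrite('pics/b5.png',cv2.resize(np.hstack([a,b]),None,fx=5,fy=5,interpolation=cv2.INTER_CUBIC))
```

```text
[466.171 340.6   135.004] [-3.141  0.     3.067]
red [408.452 329.021  -0.073]
yellow [465.612 341.659  -0.074]
lid top [627.57  299.836   1.353]
lid scene [625.203 300.41    1.353]
```

View pics/b5.png

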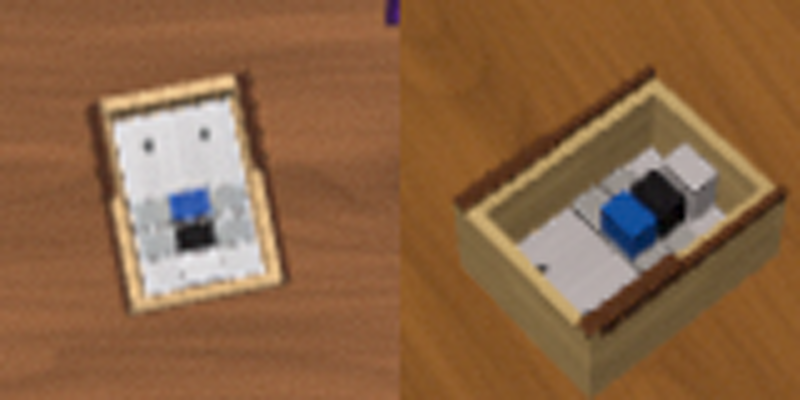

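The top and scene crops show black and blue standing upright side by side next to the upright, square in the box. Now yellow.

Request:
{"api": "jog_arm", "payload": {
  "series": [
    [-0.004,0.007,-0.5,0,0,0,0.3],
    [-0.004,0.007,-0.85,0,0,0,0.3],
    [-0.004,0.007,-0.957,0,0,0,0.3],
    [-0.004,0.007,-0.957,0,0,0,0.3],
    [-0.004,0.007,-0.957,0,0,0,0.3],
    [-0.004,0.007,-0.957,0,0,0,0.3]
  ]
}}

```text
clock: 18.63
eef_pos: [465.6, 341.8, 20.2]
eef_rot: [-3.142, -0.0, 3.067]
wrist_force: [-0.2, 0.2, -0.3]
finger_gap: 66.0
finger_force: 0.0
```

Request:
{"api": "jog_arm", "payload": {
  "series": [
    [0,0,0,0,0,0,1],
    [0,0,0,0,0,0,1],
    [0,0,0,0,0,0,1],
    [0,0,0,0,0,0,1],
    [0,0,0,0,0,0,1],
    [0,0,0,0,0,0,1]
  ]
}}

```text
clock: 19.13
eef_pos: [465.1, 342.6, 20.2]
eef_rot: [-3.142, 0.0, 3.068]
wrist_force: [1.1, 0.4, 0.4]
finger_gap: 30.1
finger_force: 30.1
```

Request:
{"api": "jog_arm", "payload": {
  "series": [
    [0,0,0.3,0,0,0,1],
    [0,0,0.6,0,0,0,1],
    [0,0,0.85,0,0,0,1],
    [0,0,0.85,0,0,0,1],
    [0,0,0.85,0,0,0,1]
  ]
}}

```text
clock: 19.55
eef_pos: [465.5, 343.0, 123.3]
eef_rot: [3.14, 0.002, 3.068]
wrist_force: [-0.1, -0.2, -1.5]
finger_gap: 30.2
finger_force: 30.0
```

Request:
{"api": "jog_arm", "payload": {
  "series": [
    [0.313,-0.876,0,0,0,0.054,1],
    [0.313,-0.876,0,0,0,0.054,1],
    [0.313,-0.876,0,0,0,0.054,1],
    [0.313,-0.876,0,0,0,0.054,1]
  ]
}}

```text
clock: 19.88
eef_pos: [503.3, 233.2, 120.2]
eef_rot: [-3.14, -0.003, -3.134]
wrist_force: [0.2, 0.9, -1.4]
finger_gap: 30.0
finger_force: 30.0
```

Request:
{"api": "jog_arm", "payload": {
  "series": [
    [0.313,-0.876,0,0,0,0.054,1],
    [0.313,-0.876,0,0,0,0.054,1],
    [0.313,-0.876,0,0,0,0.054,1],
    [0.313,-0.876,0,0,0,0.054,1]
  ]
}}

```text
clock: 20.22
eef_pos: [540.8, 128.4, 120.4]
eef_rot: [-3.141, -0.002, -3.049]
wrist_force: [-0.4, 0.6, -1.0]
finger_gap: 29.3
finger_force: 30.0
```

Request:
{"api": "jog_arm", "payload": {
  "series": [
    [0.313,-0.876,0,0,0,0.054,1],
    [0.313,-0.876,0,0,0,0.054,1],
    [0.313,-0.876,0,0,0,0.054,1],
    [0.313,-0.876,0,0,0,0.054,1],
    [0.313,-0.876,0,0,0,0.054,1],
    [0.313,-0.876,0,0,0,0.054,1]
  ]
}}

```text
clock: 20.72
eef_pos: [577.1, 28.2, 121.0]
eef_rot: [3.141, -0.002, -2.96]
wrist_force: [0.1, 0.5, -2.3]
finger_gap: 29.6
finger_force: 30.0
```

Request:
{"api": "jog_arm", "payload": {
  "series": [
    [0.002,-0.015,-0.3,0,0,0,1],
    [0.002,-0.015,-0.5,0,0,0,1],
    [0.002,-0.015,-0.66,0,0,0,1],
    [0.002,-0.015,-0.71,0,0,0,1],
    [0.002,-0.015,-0.74,0,0,0,1],
    [0.002,-0.015,-0.745,0,0,0,1],
    [0.002,-0.015,-0.745,0,0,0,1]
  ]
}}

```text
clock: 21.3
eef_pos: [578.5, 26.0, 33.7]
eef_rot: [-3.141, 0.001, -2.96]
wrist_force: [0.5, -0.3, -1.5]
finger_gap: 30.0
finger_force: 30.0
```

Request:
{"api": "jog_arm", "payload": {
  "series": [
    [0,0,0,0,0,0,0.53],
    [0,0,0,0,0,0,0.53],
    [0,0,0,0,0,0,0.53],
    [0,0,0,0,0,0,0.53]
  ]
}}

```text
clock: 21.63
eef_pos: [578.2, 25.5, 33.2]
eef_rot: [-3.141, 0.001, -2.961]
wrist_force: [0.7, -0.3, -0.4]
finger_gap: 44.0
finger_force: 0.0
```

Request:
{"api": "jog_arm", "payload": {
  "series": [
    [0,0,0.2,0,0,0,0.53],
    [0,0,0.5,0,0,0,0.53],
    [0,0,0.85,0,0,0,0.53],
    [0,0,0.85,0,0,0,0.53]
  ]
}}

```text
clock: 21.97
eef_pos: [580.9, 25.4, 142.7]
eef_rot: [-3.139, 0.011, -2.961]
wrist_force: [0.5, -0.0, 1.4]
finger_gap: 44.7
finger_force: 0.0
```

Request:
{"api": "jog_arm", "payload": {
  "series": [
    [-0.471,0.843,0,0,0,-0.054,0.3],
    [-0.471,0.843,0,0,0,-0.054,0.3],
    [-0.471,0.843,0,0,0,-0.054,0.3],
    [-0.471,0.843,0,0,0,-0.054,0.3]
  ]
}}

```text
clock: 22.3
eef_pos: [519.3, 130.4, 135.0]
eef_rot: [3.141, -0.0, -3.042]
wrist_force: [0.0, 0.5, 1.0]
finger_gap: 65.1
finger_force: 0.0
```

Request:
{"api": "jog_arm", "payload": {
  "series": [
    [-0.471,0.843,0,0,0,-0.054,0.3],
    [-0.471,0.843,0,0,0,-0.054,0.3],
    [-0.471,0.843,0,0,0,-0.054,0.3],
    [-0.471,0.843,0,0,0,-0.054,0.3]
  ]
}}

```text
clock: 22.63
eef_pos: [462.9, 231.3, 134.9]
eef_rot: [3.141, 0.0, -3.127]
wrist_force: [0.3, 0.0, -0.1]
finger_gap: 66.2
finger_force: 0.0
```

Request:
{"api": "jog_arm", "payload": {
  "series": [
    [-0.471,0.843,0,0,0,-0.054,0.3],
    [-0.471,0.843,0,0,0,-0.054,0.3],
    [-0.471,0.843,0,0,0,-0.054,0.3],
    [-0.471,0.843,0,0,0,-0.054,0.3],
    [-0.471,0.843,0,0,0,-0.054,0.3],
    [-0.471,0.843,0,0,0,-0.054,0.3]
  ]
}}

```text
clock: 23.13
eef_pos: [409.0, 328.3, 134.7]
eef_rot: [-3.141, 0.0, 3.068]
wrist_force: [-0.1, -0.0, 0.0]
finger_gap: 66.1
finger_force: 0.0
```

Run:
```python
from look import *
c=cam('scene'); s=manip.read_state();print(s['eef_pos'],s['eef_rot'])
guides(['red'],c)
```

```text
[409.217 328.031 134.724] [-3.142  0.     3.067]
red [408.608 329.016  -0.072]
```

Request:
{"api": "jog_arm", "payload": {
  "series": [
    [-0.004,0.007,-0.5,0,0,0,0.3],
    [-0.004,0.007,-0.85,0,0,0,0.3],
    [-0.004,0.007,-0.957,0,0,0,0.3],
    [-0.004,0.007,-0.957,0,0,0,0.3],
    [-0.004,0.007,-0.957,0,0,0,0.3],
    [-0.004,0.007,-0.957,0,0,0,0.3]
  ]
}}

```text
clock: 23.68
eef_pos: [408.8, 328.8, 19.8]
eef_rot: [-3.141, -0.0, 3.066]
wrist_force: [-0.0, -0.2, -0.9]
finger_gap: 65.7
finger_force: 0.0
```

Request:
{"api": "jog_arm", "payload": {
  "series": [
    [0,0,0,0,0,0,1],
    [0,0,0,0,0,0,1],
    [0,0,0,0,0,0,1],
    [0,0,0,0,0,0,1],
    [0,0,0,0,0,0,1],
    [0,0,0,0,0,0,1]
  ]
}}

```text
clock: 24.18
eef_pos: [408.0, 329.8, 20.0]
eef_rot: [3.142, 0.0, 3.068]
wrist_force: [0.7, 0.2, 0.8]
finger_gap: 29.6
finger_force: 30.0
```

Request:
{"api": "jog_arm", "payload": {
  "series": [
    [0,0,0.3,0,0,0,1],
    [0,0,0.6,0,0,0,1],
    [0,0,0.85,0,0,0,1],
    [0,0,0.85,0,0,0,1],
    [0,0,0.85,0,0,0,1]
  ]
}}

```text
clock: 24.6
eef_pos: [408.3, 330.1, 123.0]
eef_rot: [3.14, 0.002, 3.068]
wrist_force: [0.1, -0.4, -1.9]
finger_gap: 29.6
finger_force: 30.0
```

Request:
{"api": "jog_arm", "payload": {
  "series": [
    [0.533,-0.83,0,0,0,0.054,1],
    [0.533,-0.83,0,0,0,0.054,1],
    [0.533,-0.83,0,0,0,0.054,1],
    [0.533,-0.83,0,0,0,0.054,1]
  ]
}}

```text
clock: 24.93
eef_pos: [473.6, 225.8, 120.1]
eef_rot: [-3.14, -0.002, -3.134]
wrist_force: [-0.1, -0.1, -1.6]
finger_gap: 29.9
finger_force: 30.0
```

Request:
{"api": "jog_arm", "payload": {
  "series": [
    [0.533,-0.83,0,0,0,0.054,1],
    [0.533,-0.83,0,0,0,0.054,1],
    [0.533,-0.83,0,0,0,0.054,1],
    [0.533,-0.83,0,0,0,0.054,1]
  ]
}}

```text
clock: 25.27
eef_pos: [537.5, 126.2, 120.0]
eef_rot: [-3.141, -0.002, -3.049]
wrist_force: [-0.1, -0.1, -0.5]
finger_gap: 29.7
finger_force: 30.0
```

Request:
{"api": "jog_arm", "payload": {
  "series": [
    [0.533,-0.84,0,0,0,0.054,1],
    [0.533,-0.84,0,0,0,0.054,1],
    [0.533,-0.84,0,0,0,0.054,1],
    [0.533,-0.84,0,0,0,0.054,1],
    [0.533,-0.84,0,0,0,0.054,1],
    [0.533,-0.84,0,0,0,0.054,1]
  ]
}}

```text
clock: 25.77
eef_pos: [599.0, 30.5, 120.4]
eef_rot: [3.141, -0.002, -2.961]
wrist_force: [-0.6, 0.2, -0.7]
finger_gap: 29.6
finger_force: 30.0
```

Request:
{"api": "jog_arm", "payload": {
  "series": [
    [0.002,-0.006,-0.3,0,0,0,1],
    [0.002,-0.006,-0.5,0,0,0,1],
    [0.002,-0.006,-0.66,0,0,0,1],
    [0.002,-0.006,-0.71,0,0,0,1],
    [0.002,-0.006,-0.735,0,0,0,1],
    [0.002,-0.006,-0.74,0,0,0,1],
    [0.002,-0.006,-0.74,0,0,0,1]
  ]
}}

```text
clock: 26.35
eef_pos: [600.5, 29.5, 34.1]
eef_rot: [-3.141, 0.001, -2.96]
wrist_force: [0.4, -0.6, -1.5]
finger_gap: 29.8
finger_force: 30.0
```

Request:
{"api": "jog_arm", "payload": {
  "series": [
    [0,0,0,0,0,0,0.53],
    [0,0,0,0,0,0,0.53],
    [0,0,0,0,0,0,0.53],
    [0,0,0,0,0,0,0.53]
  ]
}}

```text
clock: 26.68
eef_pos: [600.3, 29.1, 33.6]
eef_rot: [-3.141, 0.001, -2.961]
wrist_force: [0.2, -0.5, -0.7]
finger_gap: 44.1
finger_force: 0.0
```

Request:
{"api": "jog_arm", "payload": {
  "series": [
    [0,0,0.2,0,0,0,0.53],
    [0,0,0.5,0,0,0,0.53],
    [0,0,0.85,0,0,0,0.53],
    [0,0,0.85,0,0,0,0.53]
  ]
}}

```text
clock: 27.02
eef_pos: [603.0, 29.0, 143.4]
eef_rot: [-3.139, 0.011, -2.961]
wrist_force: [0.8, 0.1, 1.6]
finger_gap: 43.8
finger_force: 0.0
```

Request:
{"api": "jog_arm", "payload": {
  "series": [
    [-0.5,-1,0,0,0,-0.4,0.3],
    [-0.5,-1,0,0,0,-0.4,0.3],
    [-0.5,-1,0,0,0,-0.4,0.3],
    [-0.5,-1,0,0,0,-0.4,0.3],
    [-0.5,-1,0,0,0,-0.4,0.3]
  ]
}}

```text
clock: 27.43
eef_pos: [539.1, -93.5, 135.5]
eef_rot: [-3.142, 0.001, 2.688]
wrist_force: [-0.2, 0.9, 0.7]
finger_gap: 65.7
finger_force: 0.0
```

Run:
```python
from look import *
c=cam('scene','s6.png'); t=cam('top','t6.png'); s=manip.read_state();print(s['eef_pos'],s['eef_rot'])
a=cv2.imread('pics/t6.png')[165:245,210:290];b=cv2.imread('pics/s6.png')[160:240,215:295]
a2=cv2.imread('pics/t6.png')[160:220,290:370];b2=cv2.imread('pics/s6.png')[115:175,165:245]
cv2.imwrite('pics/b6.png',cv2.resize(np.vstack([np.hstack([a,b]),np.hstack([a2,b2])]),None,fx=4.25,fy=4.25,interpolation=cv2.INTER_CUBIC))
EL2=[((-22,15,50),(48,15,50)),((-22,-15,50),(48,-15,50)),((67.5,-14,50),(67.5,14,50)),((-66,15,50),(-30,15,50)),((-66,-15,50),(-30,-15,50)),((-67.5,-14,50),(-67.5,14,50))]
for n,cc in(('top',t),('scene',c)): print('elbow',n,fit(cc,EL2,[612.5,-297.7,-1.64],hw=1.3,it=4))
```

```text
[540.004 -91.601 135.385] [3.141 0.001 2.694]
    (-22, 15, 50) (48, 15, 50) res [ 0.1 -2.5] sd 0.52 ok 0.68
    (-22, -15, 50) (48, -15, 50) res [-0.7  1.4] sd 0.08 ok 0.86
    (67.5, -14, 50) (67.5, 14, 50) res [-1.7 -3.6] sd 0.05 ok 0.82
    (-66, 15, 50) (-30, 15, 50) res [0.6 2.5] sd 0.06 ok 1.00
    (-66, -15, 50) (-30, -15, 50) res [-2.9  0.2] sd 0.11 ok 0.79
    (-67.5, -14, 50) (-67.5, 14, 50) res [2.4 2.1] sd 0.00 ok 1.00
elbow top [ 612.461 -299.02    -1.625]
    (-22, 15, 50) (48, 15, 50) res [1.3 0. ] sd 0.14 ok 0.57
    (-22, -15, 50) (48, -15, 50) res [ 4.8 -0.9] sd 0.20 ok 0.57
    (67.5, -14, 50) (67.5, 14, 50) res [-7.3  3.9] sd 0.71 ok 0.82
    (-66, 15, 50) (-30, 15, 50) res [-0.5  1.1] sd 0.11 ok 0.92
    (-66, -15, 50) (-30, -15, 50) res [-0.8 -5.8] sd 0.08 ok 0.58
    (-67.5, -14, 50) (-67.5, 14, 50) res [ 0.6 -0.5] sd 0.14 ok 1.00
elbow scene [ 612.274 -297.579   -1.657]
```

View pics/b6.png

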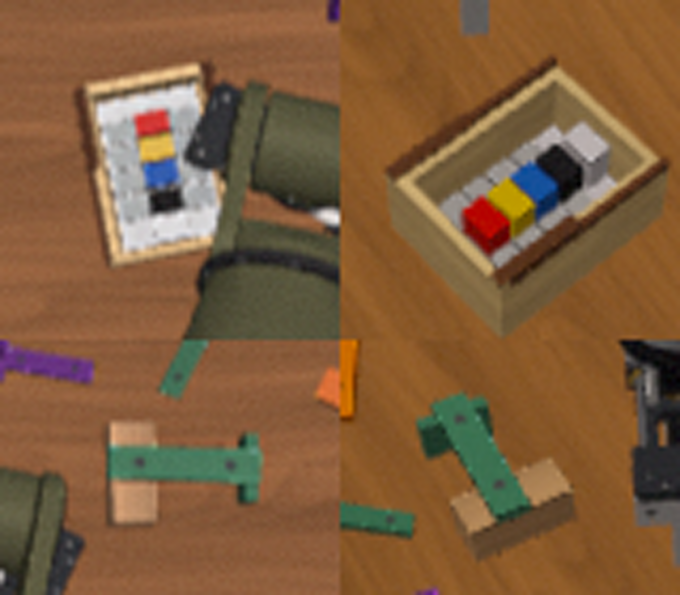

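All four guides stand upright in a row (top-left: black, blue, yellow, red away from the upright). The elbow is undisturbed on its offcut, arm from (110,462) to (260,467) in the lower-left panel. I'll get its pose from the green mask outline.

```bash
cat > elb.py <<'E'
from look import *
def elbow(cc,P,z=50,xr=(-58,35),ends=True):
    m=masks(cc)['green']; u0=proj(cc,[P[0],P[1],z])
    b=min([b for b in blobs(m,40,900)],key=lambda b:np.linalg.norm(b[1]-u0))
    W=np.array([onplane(cc,*q,z) for q in b[2]]); P=np.array(P,float)
    for _ in range(3):
        L=np.array([w2box(P,w) for w in W]); s=(L[:,0]>xr[0])&(L[:,0]<xr[1])
        up=s&(L[:,1]>5)&(L[:,1]<25); lo=s&(L[:,1]<-5)&(L[:,1]>-25)
        a=np.polyfit(L[up,0],L[up,1],1); bb=np.polyfit(L[lo,0],L[lo,1],1)
        P[2]+=(a[0]+bb[0])/2; off=(a[1]+bb[1])/2; P[:2]+=off*np.array([-np.sin(P[2]),np.cos(P[2])])
    L=np.array([w2box(P,w) for w in W]); e=np.abs(L[:,1])<8
    x0,x1=np.median(L[e&(L[:,0]<-50),0]),np.median(L[e&(L[:,0]>50),0])
    return P,'width',a[1]-bb[1],'slopes',a[0],bb[0],'ends',x0,x1,'area',b[0]
E
python3 - <<'E'
from elb import *
c=cam('scene'); t=cam('top')
print('top',*elbow(t,[612.5,-298,-1.6])); print('scene',*elbow(c,[612.5,-298,-1.6]))
E
```

```text
Traceback (most recent call last):
  File "elb.py", line 4, in elbow
    b=min([b for b in blobs(m,40,900)],key=lambda b:np.linalg.norm(b[1]-u0))
ValueError: min() iterable argument is empty
```

Run:
```python
from elb import *
t=cam('top'); u=proj(t,[612.5,-298,50]).astype(int); print(u,cv2.cvtColor(t['frame'],cv2.COLOR_RGB2HSV)[u[1]-1:u[1]+2,u[0]])
import seg,elb
_m=seg.masks
def masks(c):
    h=cv2.cvtColor(up(c),cv2.COLOR_RGB2HSV).astype(int); return dict(green=(h[...,0]>50)&(h[...,0]<100)&(h[...,1]>70)&(h[...,2]>40))
elb.masks=masks
c=cam('scene')
print('top',*elbow(t,[612.5,-298,-1.6])); print('scene',*elbow(c,[612.5,-298,-1.6]))
```

```text
[332 189] [[ 72 103 121]
 [ 74 102 123]
 [ 73 100 128]]
top [ 615.002 -298.112   -1.616] width 24.673105382963197 slopes 0.0007359352645034587 -0.0007359355013752551 ends -66.22289613698942 64.59734963841852 area 262.09375
scene [ 612.034 -297.975   -1.627] width 32.666455133967574 slopes 0.06381065626329473 -0.06381222140626523 ends -74.24310776958396 64.62229052381416 area 324.4375
```

Request:
{"api": "jog_arm", "payload": {
  "series": [
    [0.306,-0.856,0,0,0,-0.373,0.3],
    [0.306,-0.856,0,0,0,-0.373,0.3],
    [0.306,-0.856,0,0,0,-0.373,0.3],
    [0.306,-0.856,0,0,0,-0.373,0.3],
    [0.306,-0.856,0,0,0,-0.373,0.3]
  ]
}}

```text
clock: 28.15
eef_pos: [577.0, -194.6, 134.4]
eef_rot: [-3.141, -0.0, 2.107]
wrist_force: [-0.2, 1.0, 1.0]
finger_gap: 65.7
finger_force: 0.0
```

Request:
{"api": "jog_arm", "payload": {
  "series": [
    [0.306,-0.856,0,0,0,-0.373,0.3],
    [0.306,-0.856,0,0,0,-0.373,0.3],
    [0.306,-0.856,0,0,0,-0.373,0.3],
    [0.306,-0.856,0,0,0,-0.373,0.3],
    [0.306,-0.856,0,0,0,-0.373,0.3],
    [0.306,-0.856,0,0,0,-0.373,0.3],
    [0.306,-0.856,0,0,0,-0.373,0.3]
  ]
}}

```text
clock: 28.73
eef_pos: [613.7, -295.8, 134.8]
eef_rot: [-3.141, -0.0, 1.531]
wrist_force: [-0.3, -0.2, -0.3]
finger_gap: 65.8
finger_force: 0.0
```

Run:
```python
from look import *
s=manip.read_state();print(s['eef_pos'],s['eef_rot'],s['joints'])
c=cam('scene','s7.png');b=cv2.imread('pics/s7.png')[80:180,150:260]
cv2.imwrite('pics/b7.png',cv2.resize(b,None,fx=5,fy=5,interpolation=cv2.INTER_CUBIC))
for p in ([613.5,-297,50],[613.5,-297,35]): print((proj(c,np.array(p)-[1.15,-.6,0])-[150,80])*5)
```

```text
[ 613.712 -295.848  134.816] [-3.141 -0.     1.531] [-0.503  0.66   1.181  0.     1.301 -0.463]
[235.904 305.673]
[238.701 320.459]
```

View pics/b7.png

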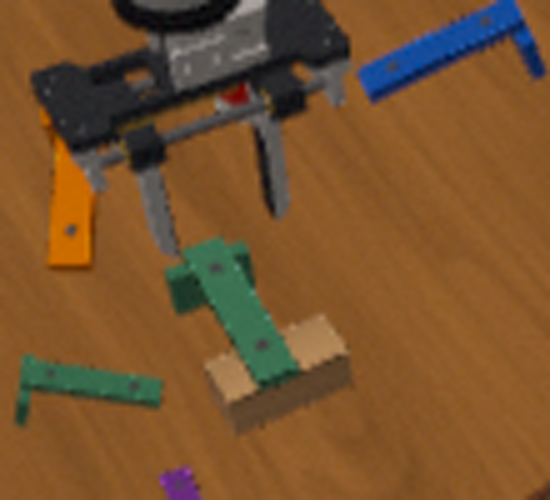

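The scene crop shows the hand above the elbow. The arm's centre is at about (240,308), matching my predicted (236,306). Descending to pinch it.

Request:
{"api": "jog_arm", "payload": {
  "series": [
    [0,-0.009,-0.4,0,0,-0.006,0.3],
    [0,-0.009,-0.7,0,0,-0.006,0.3],
    [0,-0.009,-0.765,0,0,-0.006,0.3],
    [0,-0.009,-0.765,0,0,-0.006,0.3],
    [0,-0.009,-0.765,0,0,-0.006,0.3],
    [0,-0.009,-0.765,0,0,-0.006,0.3]
  ]
}}

```text
clock: 29.28
eef_pos: [614.8, -297.9, 46.3]
eef_rot: [3.138, 0.002, 1.518]
wrist_force: [-0.3, -0.0, 0.8]
finger_gap: 65.7
finger_force: 0.0
```

Request:
{"api": "jog_arm", "payload": {
  "series": [
    [0,0,0,0,0,0,1],
    [0,0,0,0,0,0,1],
    [0,0,0,0,0,0,1],
    [0,0,0,0,0,0,1],
    [0,0,0,0,0,0,1],
    [0,0,0,0,0,0,1]
  ],
  "grip_force": 40
}}

```text
clock: 29.78
eef_pos: [613.5, -297.4, 43.4]
eef_rot: [-3.141, -0.0, 1.516]
wrist_force: [-0.1, -0.4, 3.4]
finger_gap: 29.6
finger_force: 40.2
```

Request:
{"api": "jog_arm", "payload": {
  "series": [
    [0,0,0.2,0,0,0,1],
    [0,0,0.5,0,0,0,1],
    [0,0,0.8,0,0,0,1],
    [0,0,0.8,0,0,0,1],
    [0,0,0.8,0,0,0,1]
  ]
}}

```text
clock: 30.2
eef_pos: [614.2, -297.8, 141.3]
eef_rot: [3.138, 0.002, 1.516]
wrist_force: [-0.5, 0.3, -3.3]
finger_gap: 29.7
finger_force: 40.0
```

Request:
{"api": "jog_arm", "payload": {
  "series": [
    [-0.137,0.892,0,0,0,0.383,1],
    [-0.137,0.892,0,0,0,0.383,1],
    [-0.137,0.892,0,0,0,0.383,1],
    [-0.137,0.892,0,0,0,0.383,1],
    [-0.137,0.892,0,0,0,0.383,1],
    [-0.137,0.892,0,0,0,0.383,1]
  ]
}}

```text
clock: 30.7
eef_pos: [596.5, -189.7, 137.7]
eef_rot: [-3.14, -0.002, 2.124]
wrist_force: [0.1, -0.4, -2.2]
finger_gap: 29.7
finger_force: 40.0
```

Request:
{"api": "jog_arm", "payload": {
  "series": [
    [-0.137,0.892,0,0,0,0.383,1],
    [-0.137,0.892,0,0,0,0.383,1],
    [-0.137,0.892,0,0,0,0.383,1],
    [-0.137,0.892,0,0,0,0.383,1],
    [-0.137,0.892,0,0,0,0.383,1],
    [-0.137,0.892,0,0,0,0.383,1]
  ]
}}

```text
clock: 31.2
eef_pos: [580.2, -83.1, 138.2]
eef_rot: [-3.141, -0.002, 2.721]
wrist_force: [-0.1, -0.0, -2.2]
finger_gap: 29.5
finger_force: 40.0
```

Request:
{"api": "jog_arm", "payload": {
  "series": [
    [-0.137,0.892,0,0,0,0.383,1],
    [-0.137,0.892,0,0,0,0.383,1],
    [-0.137,0.892,0,0,0,0.383,1],
    [-0.137,0.892,0,0,0,0.383,1],
    [-0.137,0.892,0,0,0,0.383,1],
    [-0.137,0.892,0,0,0,0.383,1],
    [-0.137,0.892,0,0,0,0.383,1],
    [-0.137,0.892,0,0,0,0.383,1]
  ]
}}

```text
clock: 31.87
eef_pos: [564.1, 23.2, 138.8]
eef_rot: [3.141, -0.001, -2.969]
wrist_force: [-0.2, -0.8, -2.3]
finger_gap: 29.9
finger_force: 40.0
```

Run:
```python
from look import *
s=manip.read_state();print(s['eef_pos'],s['eef_rot'],s['joints'],s['finger_gap'])
c=cam('scene','s8.png');t=cam('top','t8.png')
a=cv2.imread('pics/t8.png')[160:245,210:300];b=cv2.imread('pics/s8.png')[140:225,215:305]
cv2.imwrite('pics/b8.png',cv2.resize(np.hstack([a,b]),None,fx=4.4,fy=4.4,interpolation=cv2.INTER_CUBIC))
```

```text
[564.124  23.184 138.85 ] [ 3.141 -0.001 -2.969] [-0.024  0.403  1.563 -0.     1.176 -1.767] 29.866742142729695
```

View pics/b8.png

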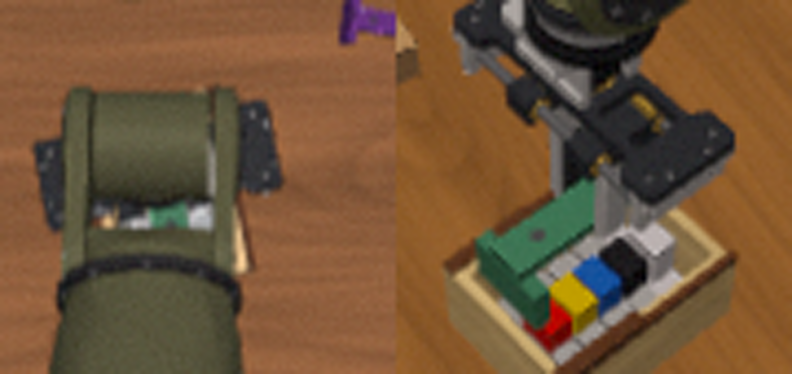

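Run:
```python
from look import *
c=cam('scene'); s=manip.read_state(); z=s['eef_pos'][2]-43.4; a=z+50;b=z+38
E=[((67.5,-14,a),(67.5,14,a)),((10,-15,a),(62,-15,a)),((12,15,a),(50,15,a)),((67.5,16,b),(67.5,29,b)),((67.5,-29,b),(67.5,-16,b)),((67.5,-29,z),(67.5,20,z))]
print(fit(c,E,[562.9,24.2,.17],hw=1.5,it=4))
print(fit(c,E[:4],[562.9,24.2,.17],hw=1.5,it=4))
```

```text
(67.5, -14, np.float64(145.71414120698375)) (67.5, 14, np.float64(145.71414120698375)) res [0.1 0.3] sd 0.06 ok 0.92
    (10, -15, np.float64(145.71414120698375)) (62, -15, np.float64(145.71414120698375)) res [-1.7 -4.6] sd 0.12 ok 0.88
    (12, 15, np.float64(145.71414120698375)) (50, 15, np.float64(145.71414120698375)) res [2.9 2. ] sd 0.10 ok 0.79
    (67.5, 16, np.float64(133.71414120698375)) (67.5, 29, np.float64(133.71414120698375)) res [0.2 0.3] sd 0.07 ok 0.88
    (67.5, -29, np.float64(133.71414120698375)) (67.5, -16, np.float64(133.71414120698375)) res [ 0.3 -5.1] sd 0.21 ok 0.75
    (67.5, -29, np.float64(95.71414120698375)) (67.5, 20, np.float64(95.71414120698375)) res [ 5.  -1.8] sd 0.30 ok 0.74
[565.567  27.544   0.18 ]
    (67.5, -14, np.float64(145.71414120698375)) (67.5, 14, np.float64(145.71414120698375)) res [ 0.4 -0. ] sd 0.06 ok 1.00
    (10, -15, np.float64(145.71414120698375)) (62, -15, np.float64(145.71414120698375)) res [-2.2 -3.1] sd 0.09 ok 0.85
    (12, 15, np.float64(145.71414120698375)) (50, 15, np.float64(145.71414120698375)) res [2.3 2.9] sd 0.11 ok 0.79
    (67.5, 16, np.float64(133.71414120698375)) (67.5, 29, np.float64(133.71414120698375)) res [-0.3 -0.1] sd 0.07 ok 0.88
[565.429  28.389   0.151]
```

The scene fit suggests the leg end sits lower than a level grip would put it. The pinch fixes y, so intersecting the side-edge rays with the planes y = ±15 gives the height directly along the arm.

```bash
cat > sag.py <<'E'
from look import *
def zside(c,P,y,x0,x1,z,hw=2.5,zz=None):
    """heights of points on an edge known to lie in local plane y (frame P)"""
    n=np.array([-np.sin(P[2]),np.cos(P[2]),0]); a=box2w(P,(0,y,0))
    z1=z if zz is None else zz
    e=edge(c,proj(c,box2w(P,(x0,y,z))),proj(c,box2w(P,(x1,y,z1))),hw=hw)
    out=[]
    for q in e[:2]:
        o,d=ray(c,*q); s=n@(a-o)/(n@d); X=o+s*d; out.append((w2box(P,X)[0],X[2]))
    return np.array(out),e[2:]
E
python3 - <<'E'
from sag import *
c=cam('scene'); s=manip.read_state(); z=s['eef_pos'][2]-43.4; p=s['eef_pos']; yaw=s['eef_rot'][2]+np.pi
P=[p[0]-1.15,p[1]+.6,yaw-.008]; print(z+50)
for y in(15,-15):
    for hw in (1.2,2.5): print(y,*zside(c,P,y,14,50,z+46,hw,z+42))
c2=cv2.cvtColor(c['frame'],cv2.COLOR_RGB2BGR).copy()
im=cv2.resize(c2[150:225,225:300],None,fx=8,fy=8,interpolation=cv2.INTER_CUBIC)
for A in [((14,15,z+50),(50,15,z+50)),((14,-15,z+50),(50,-15,z+50)),((67.5,-15,z+50),(67.5,15,z+50))]:
    q=[tuple(int(v) for v in (proj(c,box2w(P,k))-[225,150]+.5)*8) for k in A]; cv2.line(im,*q,(0,0,255),1)
cv2.imwrite('pics/b9.png',im)
E
```

```text
145.7757024008951
15 [[ 14.7   133.678]
 [ 44.26  132.023]] (np.float64(0.11392242343364693), np.float64(1.0))
15 [[ 14.809 133.964]
 [ 45.046 134.251]] (np.float64(0.08551603447565027), np.float64(1.0))
-15 [[ 18.091 142.605]
 [ 49.215 146.22 ]] (np.float64(0.12013634911439089), np.float64(0.8888888888888888))
-15 [[ 18.167 142.81 ]
 [ 48.581 144.386]] (np.float64(0.10652858029284773), np.float64(1.0))
```

View pics/b9.png

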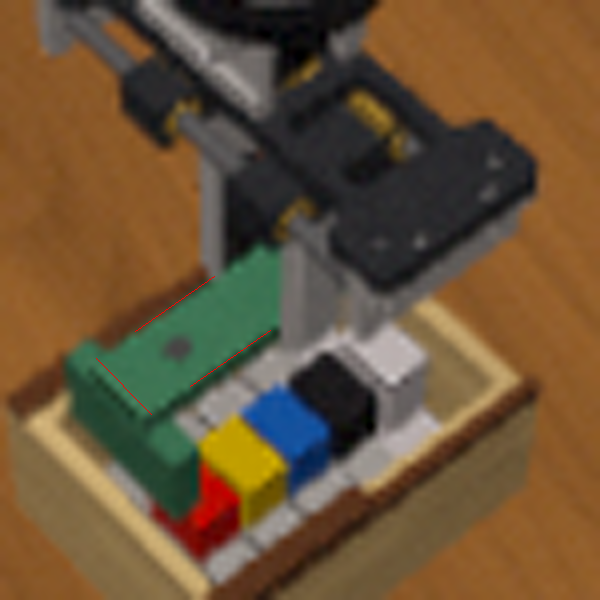

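The overlay shows the arm level: its lower side edge measures 133.7–134.2 against the expected 133.8. The leg end sits about 3 mm further along than planned, so I'll shift back 3.4 mm and lower.

Request:
{"api": "jog_arm", "payload": {
  "series": [
    [-0.028,-0.003,0,0,0,0.005,1],
    [-0.028,-0.003,-0.15,0,0,0.005,1],
    [-0.028,-0.003,-0.3,0,0,0.005,1],
    [-0.028,-0.003,-0.45,0,0,0.005,1],
    [-0.028,-0.003,-0.5,0,0,0.005,1],
    [-0.028,-0.003,-0.5,0,0,0.005,1]
  ]
}}

```text
clock: 32.57
eef_pos: [560.0, 23.3, 78.0]
eef_rot: [3.141, -0.003, -2.954]
wrist_force: [-0.1, -0.1, -2.1]
finger_gap: 29.6
finger_force: 40.0
```

Run:
```python
from sag import *
c=cam('scene','s10.png'); s=manip.read_state(); p=s['eef_pos'];print(p,s['eef_rot'],s['wrist_force'])
im=cv2.imread('pics/s10.png'); im=cv2.resize(im[155:240,220:300],None,fx=7,fy=7,interpolation=cv2.INTER_CUBIC)
cv2.imwrite('pics/b10.png',im)
```

```text
[560.685  23.269  79.347] [ 3.141 -0.001 -2.954] [ 0.21   0.551 -1.346]
```

View pics/b10.png

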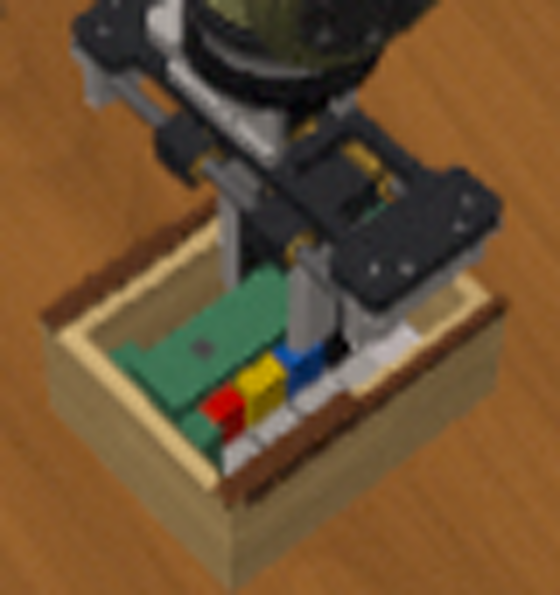

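The leg is inside the end wall and clear of the red guide, with no contact. I've now used all 14 pictures and will go on numerically. Lowering the rest.

Request:
{"api": "jog_arm", "payload": {
  "series": [
    [0,0,-0.08,0,0,0,1],
    [0,0,-0.14,0,0,0,1],
    [0,0,-0.17,0,0,0,1],
    [0,0,-0.185,0,0,0,1],
    [0,0,-0.193,0,0,0,1],
    [0,0,-0.193,0,0,0,1],
    [0,0,-0.193,0,0,0,1]
  ]
}}

```text
clock: 33.2
eef_pos: [561.0, 23.3, 56.4]
eef_rot: [-3.141, 0.0, -2.954]
wrist_force: [-0.3, -0.7, -1.5]
finger_gap: 29.3
finger_force: 40.0
```

Request:
{"api": "jog_arm", "payload": {
  "series": [
    [0,0,-0.006,0,0,0,1],
    [0,0,-0.01,0,0,0,1],
    [0,0,-0.01,0,0,0,1]
  ]
}}

```text
clock: 33.45
eef_pos: [561.2, 23.3, 55.4]
eef_rot: [-3.141, 0.001, -2.954]
wrist_force: [0.1, -1.1, 1.6]
finger_gap: 29.7
finger_force: 40.0
```

Request:
{"api": "jog_arm", "payload": {
  "series": [
    [0,0,0,0,0,0,0.55],
    [0,0,0,0,0,0,0.55],
    [0,0,0,0,0,0,0.55],
    [0,0,0,0,0,0,0.55]
  ]
}}

```text
clock: 33.78
eef_pos: [560.8, 23.3, 54.8]
eef_rot: [3.142, -0.0, -2.954]
wrist_force: [-0.3, -0.0, -0.5]
finger_gap: 42.3
finger_force: 0.0
```

Request:
{"api": "jog_arm", "payload": {
  "series": [
    [0,0,0.2,0,0,0,0.55],
    [0,0,0.5,0,0,0,0.55],
    [0,0,0.8,0,0,0,0.55],
    [0,0,0.8,0,0,0,0.55]
  ]
}}

```text
clock: 34.12
eef_pos: [563.3, 23.3, 157.7]
eef_rot: [-3.14, 0.009, -2.954]
wrist_force: [1.1, -0.2, 0.5]
finger_gap: 42.4
finger_force: 0.0
```

Request:
{"api": "jog_arm", "payload": {
  "series": [
    [-0.3,0.9,0.1,0,0,0.24,0.3],
    [-0.3,0.9,0.1,0,0,0.24,0.3],
    [-0.3,0.9,0.1,0,0,0.24,0.3],
    [-0.3,0.9,0.1,0,0,0.24,0.3]
  ]
}}

```text
clock: 34.45
eef_pos: [523.5, 135.5, 163.6]
eef_rot: [3.141, 0.001, -2.566]
wrist_force: [0.2, 0.1, 0.5]
finger_gap: 64.2
finger_force: 0.0
```

Request:
{"api": "jog_arm", "payload": {
  "series": [
    [-0.3,0.9,0,0,0,0.24,0.3],
    [-0.3,0.9,0,0,0,0.24,0.3],
    [-0.3,0.9,0,0,0,0.24,0.3],
    [-0.3,0.9,0,0,0,0.24,0.3],
    [-0.3,0.9,0,0,0,0.24,0.3]
  ]
}}

```text
clock: 34.87
eef_pos: [488.5, 240.2, 162.7]
eef_rot: [-3.142, -0.0, -2.199]
wrist_force: [-1.0, -0.3, 0.3]
finger_gap: 66.0
finger_force: 0.0
```

Run:
```python
from elb import *
import elb
from seg import *
def masks(c):
    h=cv2.cvtColor(up(c),cv2.COLOR_RGB2HSV).astype(int); return dict(green=(h[...,0]>50)&(h[...,0]<100)&(h[...,1]>70)&(h[...,2]>40))
elb.masks=masks
c=cam('scene','s11.png');t=cam('top','t11.png'); s=manip.read_state(); print(s['eef_pos'],s['eef_rot'])
print('elbow top',*elbow(t,[564.5,23.3,.18],62))
a=62;b=50
E=[((67.5,-14,a),(67.5,14,a)),((-60,-15,a),(50,-15,a)),((-60,15,a),(50,15,a)),((-67.5,-14,a),(-67.5,14,a))]
P=fit(t,E,[564.9,23.2,.185],hw=1.5,it=4);print('top edges',P,w2box((564.41,23.12,.19),P))
P=fit(c,E,[562.8,23.8,.175],hw=1.5,it=4);print('scene edges',P,w2box((562.25,23.62,.175),P))
for n,cc in(('top',t),('scene',c)):
  print('lid',n,fit(cc,sides(74,54,6),[627,300,1.353],hw=1.3,verbose=False))
```

```text
[489.141 238.584 162.711] [-3.142 -0.    -2.202]
elbow top [564.393  23.873   0.184] width 25.44952284346337 slopes 0.004201725382408619 -0.004201724381192683 ends -63.79959019560171 67.06793611394583 area 263.59375
    (67.5, -14, 62) (67.5, 14, 62) res [2.5 2.5] sd 0.12 ok 0.82
    (-60, -15, 62) (50, -15, 62) res [ 0.5 -0.9] sd 0.13 ok 0.66
    (-60, 15, 62) (50, 15, 62) res [-0.4  0.9] sd 0.11 ok 0.68
    (-67.5, -14, 62) (-67.5, 14, 62) res [-2.  -3.3] sd 0.12 ok 0.91
top edges [565.613  24.003   0.179] [1.348 0.64 ]
    (67.5, -14, 62) (67.5, 14, 62) res [0.5 0.8] sd 0.08 ok 1.00
    (-60, -15, 62) (50, -15, 62) res [-0.4  0.7] sd 0.13 ok 0.90
    (-60, 15, 62) (50, 15, 62) res [ 0.4 -0.7] sd 0.18 ok 0.73
    (-67.5, -14, 62) (-67.5, 14, 62) res [-0.5 -0.8] sd 0.07 ok 1.00
scene edges [559.004  24.205   0.159] [-3.094  1.141]
lid top [627.287 299.661   1.354]
lid scene [625.207 300.401   1.35 ]
```

Run:
```python
from brk import *
c=cam('scene');t=cam('top'); z=62
def cor(cc,P):
    e=lambda A,B:edge(cc,proj(cc,box2w(P,A)),proj(cc,box2w(P,B)),hw=1.5)
    ep=e((67.5,-14,z),(67.5,14,z));em=e((-67.5,-14,z),(-67.5,14,z));l=e((-60,15,z),(50,15,z));r=e((-60,-15,z),(50,-15,z))
    return [X(a[:2],b[:2]) for a in(ep,em) for b in(l,r)]
a=cor(t,[564.9,23.4,.183]);b=cor(c,[562.5,24,.172])
for p,q in zip(a,b):
    x,g=tri(t,p,c,q); print(x,g,w2box((563.3,23.4,.183),x))
# box check: triangulated height of the -x wall's corners region is known 65; dark hole dots on the arm
def dots(cc,P):
    im=up(cc); v=cv2.cvtColor(im,cv2.COLOR_RGB2GRAY).astype(float); o=[]
    for xl in(-45,-30,-15,0,15,30,45):
        u=proj(cc,box2w(P,(xl,0,z))); k=[int((w+.5)*4) for w in u]; o.append(round(v[k[1]-3:k[1]+4,k[0]-3:k[0]+4].mean()))
    return o
print(dots(t,[564.9,23.4,.183]),dots(c,[562.5,24,.172]))
```

```text
[630.98237396  55.17764025  76.20370659] 6.518536037745042 [72.33513002 18.93016451]
[631.5204979  22.1551192  67.1365644] 7.549198012070373 [ 66.85482036 -13.63888029]
[490.76840904  26.69559117  63.29546989] 5.3827510383728105 [-70.72073869  16.43988225]
[496.93701631  -1.44742952  66.54612405] 4.315543109470564 [-69.77660891 -12.35577625]
[100, 103, 103, 104, 106, 107, 83] [84, 91, 91, 93, 94, 94, 81]
```

Run:
```python
from brk import *
c=cam('scene');t=cam('top'); z=62
def dot(cc,P,x0,x1):
    im=up(cc)
    g=cv2.GaussianBlur(cv2.cvtColor(im,cv2.COLOR_RGB2GRAY).astype(np.float32),(0,0),3)
    best=(1e9,None)
    for xl in np.arange(x0,x1,1):
        for yl in np.arange(-7,7.1,1):
            k=(proj(cc,box2w(P,(xl,yl,z)))+.5)*4; a,b=int(k[0]),int(k[1])
            if g[b,a]<best[0]: best=(g[b,a],(a,b))
    a,b=best[1]; r=9; w=g[b-r:b+r+1,a-r:a+r+1]; w=np.clip(np.median(w)-w-2,0,None)
    yy,xx=np.mgrid[-r:r+1,-r:r+1]
    return np.array([(a+(w*xx).sum()/w.sum()+.5)/4-.5,(b+(w*yy).sum()/w.sum()+.5)/4-.5]),best[0]
for r in((30,58),(-58,-20)):
    p,v=dot(t,[564.9,23.4,.183],*r);q,v2=dot(c,[562.5,24,.172],*r); x,g=tri(t,p,c,q)
    print(p,q,v,v2,x,g,w2box((563.3,23.4,.183),x))
# same method on things known: box corner check of the triangulation's height bias, lid top corners (z=6)
Pt=fit(t,sides(74,54,6),[627.3,299.7,1.354],hw=1.3,verbose=False);Ps=fit(c,sides(74,54,6),[625.2,300.4,1.35],hw=1.3,verbose=False)
x,g=tri(t,proj(t,[*Pt[:2],6]),c,proj(c,[*Ps[:2],6]));print('lid tri',x,g)
Pt=fit(t,TE,[564.2,23.1,.19],hw=1.3,verbose=False);Ps=fit(c,SE[2:4]+SE[-1:],[562.2,23.1,.175],hw=1.3,verbose=False)
x,g=tri(t,proj(t,[*Pt[:2],70]),c,proj(c,[*Ps[:2],70]));print('box tri (70)',x,g)
```

```text
[244.7582191  192.12386804] [248.14382877 208.57579995] 82.03816 73.32377 [604.5738944   31.78639178  64.29468963] 2.865379217948006 [42.11086828  0.73532184]
[248.8493529  213.27158346] [268.11916936 193.76438321] 82.58464 73.24086 [526.1020034   17.56871991  64.55340072] 2.3118465799721593 [-37.63804913   1.03539196]
lid tri [626.46995743 300.03792762   7.33030245] 2.2527907041442377
box tri (70) [563.21715975  23.87920186  70.82031919] 2.502940921959561
```

The elbow is down and level: its two hole marks triangulate to 64.3 and 64.6 mm, the method reads about 1 mm high, and 62 is expected. Wrist contact came at the expected height. Next the lid, with a tool turn that keeps joint 6 well inside its range.

Request:
{"api": "jog_arm", "payload": {
  "series": [
    [0.38,0.17,-0.1,0,0,-0.58,0.3],
    [0.38,0.17,-0.1,0,0,-0.58,0.3],
    [0.38,0.17,-0.1,0,0,-0.58,0.3],
    [0.38,0.17,-0.1,0,0,-0.58,0.3],
    [0.38,0.17,-0.1,0,0,-0.58,0.3],
    [0.38,0.17,-0.1,0,0,-0.58,0.3],
    [0.38,0.17,-0.1,0,0,-0.58,0.3],
    [0.38,0.17,-0.1,0,0,-0.58,0.3]
  ]
}}

```text
clock: 35.83
eef_pos: [534.8, 259.0, 150.9]
eef_rot: [-3.142, -0.0, -3.12]
wrist_force: [-0.3, 0.5, -0.1]
finger_gap: 66.0
finger_force: 0.0
```

Request:
{"api": "jog_arm", "payload": {
  "series": [
    [0.38,0.17,-0.1,0,0,-0.58,0.3],
    [0.38,0.17,-0.1,0,0,-0.58,0.3],
    [0.38,0.17,-0.1,0,0,-0.58,0.3],
    [0.38,0.17,-0.1,0,0,-0.58,0.3],
    [0.38,0.17,-0.1,0,0,-0.58,0.3],
    [0.38,0.17,-0.1,0,0,-0.58,0.3],
    [0.38,0.17,-0.1,0,0,-0.58,0.3],
    [0.38,0.17,-0.1,0,0,-0.58,0.3]
  ]
}}

```text
clock: 36.5
eef_pos: [580.4, 279.4, 138.8]
eef_rot: [-3.141, -0.0, 2.252]
wrist_force: [1.3, -0.9, -0.0]
finger_gap: 65.9
finger_force: 0.0
```

Request:
{"api": "jog_arm", "payload": {
  "series": [
    [0.385,0.17,-0.1,0,0,-0.58,0.3],
    [0.385,0.17,-0.1,0,0,-0.58,0.3],
    [0.385,0.17,-0.1,0,0,-0.58,0.3],
    [0.385,0.17,-0.1,0,0,-0.58,0.3],
    [0.385,0.17,-0.1,0,0,-0.58,0.3],
    [0.385,0.17,-0.1,0,0,-0.58,0.3],
    [0.385,0.17,-0.1,0,0,-0.58,0.3],
    [0.385,0.17,-0.1,0,0,-0.58,0.3]
  ]
}}

```text
clock: 37.17
eef_pos: [626.6, 299.7, 126.7]
eef_rot: [-3.141, 0.0, 1.341]
wrist_force: [0.2, -0.2, -0.7]
finger_gap: 66.1
finger_force: 0.0
```

Run:
```python
from look import *
c=cam('scene');t=cam('top'); s=manip.read_state();print(s['eef_pos'],s['eef_rot'],s['joints'])
for n,cc in(('top',t),('scene',c)): print('lid',n,fit(cc,sides(74,54,6),[626.3,300,1.352],hw=1.3,verbose=n=='scene'))
```

```text
[626.55  299.771 126.805] [-3.141  0.     1.348] [ 0.394  0.698  1.138 -0.     1.306  0.616]
lid top [630.802 299.422   1.294]
    (74, -54, 6) (74, 54, 6) res [-0.3  0.3] sd 0.14 ok 0.77
    (-74, -54, 6) (-74, 54, 6) res [ 4.2 -4.5] sd 0.58 ok 0.70
    (-74, 54, 6) (74, 54, 6) res [ 0.2 -0.8] sd 0.12 ok 0.72
    (-74, -54, 6) (74, -54, 6) res [ 0.7 -0.1] sd 0.13 ok 0.69
lid scene [625.084 299.924   1.359]
```

Request:
{"api": "jog_arm", "payload": {
  "series": [
    [0,0,-0.4,0,0,0,0.4],
    [0,0,-0.8,0,0,0,0.4],
    [0,0,-0.9,0,0,0,0.4],
    [0,0,-0.917,0,0,0,0.4],
    [0,0,-0.917,0,0,0,0.4],
    [0,0,-0.917,0,0,0,0.4]
  ]
}}

```text
clock: 37.77
eef_pos: [626.4, 300.1, 16.8]
eef_rot: [-3.141, 0.0, 1.351]
wrist_force: [0.4, 0.6, 1.4]
finger_gap: 56.5
finger_force: 0.0
```

Request:
{"api": "jog_arm", "payload": {
  "series": [
    [0,0,0,0,0,0,1],
    [0,0,0,0,0,0,1],
    [0,0,0,0,0,0,1],
    [0,0,0,0,0,0,1],
    [0,0,0,0,0,0,1],
    [0,0,0,0,0,0,1],
    [0,0,0,0,0,0,1]
  ],
  "grip_force": 50
}}

```text
clock: 38.35
eef_pos: [626.2, 300.5, 17.0]
eef_rot: [-3.142, -0.0, 1.35]
wrist_force: [-1.7, -0.4, 0.6]
finger_gap: 15.5
finger_force: 50.0
```

Request:
{"api": "jog_arm", "payload": {
  "series": [
    [0,0,0.1,0,0,0,1],
    [0,0,0.4,0,0,0,1],
    [0,0,0.7,0,0,0,1],
    [0,0,0.95,0,0,0,1],
    [0,0,0.95,0,0,0,1],
    [0,0,0.95,0,0,0,1]
  ]
}}

```text
clock: 38.85
eef_pos: [626.9, 300.8, 133.6]
eef_rot: [3.138, -0.002, 1.35]
wrist_force: [-0.5, -0.6, -2.0]
finger_gap: 15.7
finger_force: 50.0
```

Request:
{"api": "jog_arm", "payload": {
  "series": [
    [-0.394,-0.809,0,0,0,-0.248,1],
    [-0.394,-0.809,0,0,0,-0.248,1],
    [-0.394,-0.809,0,0,0,-0.248,1],
    [-0.394,-0.809,0,0,0,-0.248,1],
    [-0.394,-0.809,0,0,0,-0.248,1]
  ]
}}

```text
clock: 39.27
eef_pos: [578.4, 202.4, 130.3]
eef_rot: [-3.141, 0.001, 0.959]
wrist_force: [0.0, 0.8, -0.5]
finger_gap: 15.6
finger_force: 50.0
```

Request:
{"api": "jog_arm", "payload": {
  "series": [
    [-0.394,-0.809,0,0,0,-0.248,1],
    [-0.394,-0.809,0,0,0,-0.248,1],
    [-0.394,-0.809,0,0,0,-0.248,1],
    [-0.394,-0.809,0,0,0,-0.248,1],
    [-0.394,-0.809,0,0,0,-0.248,1]
  ]
}}

```text
clock: 39.68
eef_pos: [531.8, 106.3, 130.7]
eef_rot: [-3.141, 0.0, 0.572]
wrist_force: [0.7, -0.1, -0.3]
finger_gap: 15.6
finger_force: 50.0
```

Request:
{"api": "jog_arm", "payload": {
  "series": [
    [-0.394,-0.809,0,0,0,-0.248,1],
    [-0.394,-0.809,0,0,0,-0.248,1],
    [-0.394,-0.809,0,0,0,-0.248,1],
    [-0.394,-0.809,0,0,0,-0.248,1],
    [-0.394,-0.809,0,0,0,-0.248,1],
    [-0.394,-0.809,0,0,0,-0.248,1],
    [-0.394,-0.809,0,0,0,-0.248,1]
  ]
}}

```text
clock: 40.27
eef_pos: [485.1, 10.6, 130.7]
eef_rot: [-3.141, 0.0, 0.186]
wrist_force: [-0.6, 0.0, -1.0]
finger_gap: 15.6
finger_force: 50.0
```

Run:
```python
from sag import *
c=cam('scene');t=cam('top'); s=manip.read_state();p=s['eef_pos'];print(p,s['eef_rot'],s['joints'],s['finger_gap'],s['wrist_force'])
z=p[2]-17+6
E=[((74,-53,z),(74,53,z)),((-60,54,z),(74,54,z)),((20,-54,z),(74,-54,z))]
P0=[p[0],p[1],s['eef_rot'][2]]
P=fit(c,E,np.array(P0)+[-1.15,.6,-.008],hw=1.5,it=4);print('lid scene',P+[1.15,-.6,.008],'in box',w2box((562.25,23.62,.174),P))
P=fit(t,[E[0],((30,54,z),(74,54,z)),((30,-54,z),(74,-54,z))],np.array(P0)+[1.15,-.6,.006],hw=1.5,it=4);print('lid top',P-[1.15,-.6,.006],'in box',w2box((564.41,23.12,.19),P))
```

```text
[484.8    10.321 130.695] [-3.141  0.     0.185] [-0.054  0.246  1.795  0.     1.101  1.332] 15.488425765572948 [-0.707 -0.154 -1.525]
    (74, -53, np.float64(119.6951400606199)) (74, 53, np.float64(119.6951400606199)) res [-0.1  0.1] sd 0.12 ok 0.70
    (-60, 54, np.float64(119.6951400606199)) (74, 54, np.float64(119.6951400606199)) res [-0.3 -1. ] sd 0.11 ok 0.82
    (20, -54, np.float64(119.6951400606199)) (74, -54, np.float64(119.6951400606199)) res [0.7 0.4] sd 0.09 ok 1.00
lid scene [485.398  11.131   0.191] in box [-78.882   1.795]
    (74, -53, np.float64(119.6951400606199)) (74, 53, np.float64(119.6951400606199)) res [ 1.3 -1.3] sd 0.59 ok 0.73
    (30, 54, np.float64(119.6951400606199)) (74, 54, np.float64(119.6951400606199)) res [ 4.6 -7.1] sd 0.11 ok 0.89
    (30, -54, np.float64(119.6951400606199)) (74, -54, np.float64(119.6951400606199)) res [ 1.2 -1.1] sd 0.14 ok 0.83
lid top [484.769   4.222   0.245] in box [-80.761  -4.324]
```

Request:
{"api": "jog_arm", "payload": {
  "series": [
    [0.002,-0.011,-0.1,0,0,-0.002,1],
    [0.002,-0.011,-0.2,0,0,-0.002,1],
    [0.002,-0.011,-0.28,0,0,-0.002,1],
    [0.002,-0.011,-0.34,0,0,-0.002,1],
    [0.002,-0.011,-0.37,0,0,-0.002,1],
    [0.002,-0.011,-0.37,0,0,-0.002,1],
    [0.002,-0.011,-0.37,0,0,-0.002,1]
  ]
}}

```text
clock: 40.95
eef_pos: [484.8, 8.0, 86.7]
eef_rot: [3.142, -0.0, 0.178]
wrist_force: [-0.0, 0.8, -0.8]
finger_gap: 15.4
finger_force: 50.0
```

Request:
{"api": "jog_arm", "payload": {
  "series": [
    [0,0,-0.012,0,0,0,1],
    [0,0,-0.02,0,0,0,1],
    [0,0,-0.025,0,0,0,1],
    [0,0,-0.025,0,0,0,1]
  ]
}}

```text
clock: 41.28
eef_pos: [484.7, 8.0, 83.5]
eef_rot: [3.142, -0.0, 0.178]
wrist_force: [-0.5, 0.2, -1.2]
finger_gap: 15.6
finger_force: 50.0
```

```bash
cat > lidlook.py <<'E'
from sag import *
def lid(x0,far=(20,74)):
    c=cam('scene'); s=manip.read_state();p=s['eef_pos'];print(p,s['eef_rot'][2],s['wrist_force'])
    z=p[2]-17+6
    E=[((-60,54,z),(min(74,x0),54,z)),((far[0],-54,z),(far[1],-54,z))]
    if x0>73: E.append(((74,-49,z),(74,49,z)))
    P=fit(c,E,np.array([p[0],p[1],s['eef_rot'][2]])+[-1.15,.6,-.008],hw=1.3,it=4);print('lid in box',w2box((562.25,23.62,.174),P),P[2]-.174)
E
python3 -c "
from lidlook import *
lid(74)"
```

```text
[484.676   7.946  83.573] 0.1781299121024016 [-0.895 -0.322 -2.076]
    (-60, 54, np.float64(72.57349883117314)) (74, 54, np.float64(72.57349883117314)) res [-0.7 -0.1] sd 0.11 ok 0.87
    (20, -54, np.float64(72.57349883117314)) (74, -54, np.float64(72.57349883117314)) res [0.6 0.2] sd 0.09 ok 1.00
    (74, -49, np.float64(72.57349883117314)) (74, 49, np.float64(72.57349883117314)) res [-0.7  0.7] sd 0.13 ok 0.80
lid in box [-80.189  -0.567] 0.002407293475560318
```

Request:
{"api": "jog_arm", "payload": {
  "series": [
    [0.0,0.006,-0.006,0,0,0.002,1],
    [0.05,0.015,-0.006,0,0,0.002,1],
    [0.1,0.024,-0.006,0,0,0.002,1],
    [0.15,0.034,-0.006,0,0,0.002,1],
    [0.2,0.043,-0.006,0,0,0.002,1],
    [0.25,0.052,-0.006,0,0,0.002,1],
    [0.3,0.061,-0.006,0,0,0.002,1],
    [0.3,0.061,-0.006,0,0,0.002,1]
  ]
}}

```text
clock: 42.0
eef_pos: [521.6, 15.5, 82.7]
eef_rot: [3.142, -0.0, 0.181]
wrist_force: [-0.2, -0.7, -0.8]
finger_gap: 15.9
finger_force: 50.0
```

```bash
python3 -c "
from lidlook import *
lid(30,(10,38))"
```

```text
[521.027  15.369  82.599] 0.18137506703906325 [-0.472  0.502 -1.379]
    (-60, 54, np.float64(71.59870739296532)) (30, 54, np.float64(71.59870739296532)) res [-0. -0.] sd 0.00 ok 1.00
    (10, -54, np.float64(71.59870739296532)) (38, -54, np.float64(71.59870739296532)) res [-0. -0.] sd 0.00 ok 1.00
lid in box [817.137  14.031] 0.0189664150945269
```

Request:
{"api": "jog_arm", "payload": {
  "series": [
    [0.05,0.01,0,0,0,0,1],
    [0.1,0.02,0,0,0,0,1],
    [0.15,0.029,0,0,0,0,1],
    [0.2,0.038,-0.002,0,0,0,1],
    [0.25,0.047,-0.003,0,0,0,1],
    [0.28,0.053,-0.004,0,0,0,1],
    [0.295,0.056,-0.004,0,0,0,1],
    [0.295,0.056,-0.004,0,0,0,1]
  ]
}}

```text
clock: 42.72
eef_pos: [556.3, 22.1, 82.1]
eef_rot: [-3.142, 0.0, 0.181]
wrist_force: [0.6, 0.1, -1.0]
finger_gap: 15.8
finger_force: 50.0
```

Request:
{"api": "jog_arm", "payload": {
  "series": [
    [0.006,0.001,0,0,0,0,1],
    [0.012,0.002,0,0,0,0,1],
    [0.016,0.003,0,0,0,0,1],
    [0.016,0.003,0,0,0,0,1]
  ]
}}

```text
clock: 43.05
eef_pos: [558.0, 22.3, 82.4]
eef_rot: [3.142, -0.0, 0.181]
wrist_force: [0.2, -0.4, -1.4]
finger_gap: 15.8
finger_force: 50.0
```

Request:
{"api": "jog_arm", "payload": {
  "series": [
    [0.008,0.0015,-0.002,0,0,0,1],
    [0.012,0.002,-0.002,0,0,0,1],
    [0.012,0.002,-0.002,0,0,0,1]
  ]
}}

```text
clock: 43.3
eef_pos: [559.1, 22.7, 81.9]
eef_rot: [-3.141, 0.001, 0.181]
wrist_force: [-2.6, 0.6, -0.3]
finger_gap: 15.7
finger_force: 50.0
```

Request:
{"api": "jog_arm", "payload": {
  "series": [
    [0.008,0.0015,0,0,0,0,1],
    [0.012,0.002,0,0,0,0,1],
    [0.012,0.002,0,0,0,0,1]
  ]
}}

```text
clock: 43.55
eef_pos: [559.2, 22.7, 81.9]
eef_rot: [-3.141, 0.005, 0.181]
wrist_force: [-14.6, -1.9, 8.2]
finger_gap: 15.4
finger_force: 50.0
```

The force jumped to 14.6 N with the lid at box x = -4.1 (home is -4), so it is against the end wall. Releasing and backing off.

Request:
{"api": "jog_arm", "payload": {
  "series": [
    [0,0,0,0,0,0,0.6],
    [0,0,0,0,0,0,0.6],
    [0,0,0,0,0,0,0.6],
    [0,0,0,0,0,0,0.6]
  ]
}}

```text
clock: 43.88
eef_pos: [561.1, 22.8, 82.2]
eef_rot: [3.141, -0.001, 0.181]
wrist_force: [0.8, -0.2, -0.6]
finger_gap: 36.9
finger_force: 0.0
```

Request:
{"api": "jog_arm", "payload": {
  "series": [
    [0,0,0.2,0,0,0,0.6],
    [0,0,0.5,0,0,0,0.6],
    [0,0,0.8,0,0,0,0.6],
    [0,0,0.8,0,0,0,0.6]
  ]
}}

```text
clock: 44.22
eef_pos: [563.4, 22.8, 185.1]
eef_rot: [3.14, -0.01, 0.181]
wrist_force: [-0.3, -0.1, 0.5]
finger_gap: 37.3
finger_force: 0.0
```

Request:
{"api": "jog_arm", "payload": {
  "series": [
    [-0.5,1,0,0,0,0,0.6],
    [-0.5,1,0,0,0,0,0.6],
    [-0.5,1,0,0,0,0,0.6],
    [-0.5,1,0,0,0,0,0.6],
    [-0.5,1,0,0,0,0,0.6]
  ]
}}

```text
clock: 44.63
eef_pos: [500.1, 144.9, 178.3]
eef_rot: [-3.141, -0.001, 0.185]
wrist_force: [-0.1, -0.2, 0.1]
finger_gap: 37.5
finger_force: 0.0
```

Request:
{"api": "jog_arm", "payload": {
  "series": [
    [-0.5,1,0,0,0,0,0.6],
    [-0.5,1,0,0,0,0,0.6],
    [-0.5,1,0,0,0,0,0.6],
    [-0.5,1,0,0,0,0,0.6],
    [-0.5,1,0,0,0,0,0.6]
  ]
}}

```text
clock: 45.05
eef_pos: [440.6, 264.0, 178.0]
eef_rot: [-3.142, -0.0, 0.184]
wrist_force: [-0.2, -0.5, -0.9]
finger_gap: 37.7
finger_force: 0.0
```

Run:
```python
from box import *
np.set_printoptions(precision=2,suppress=True)
c=cam('scene','s12.png');t=cam('top','t12.png')
z=71
# lid trailing edge (x=-78 when home), and gap of its front end at the +x wall; pull block outline
for n,cc,B in(('top',t,[564.41,23.12,.187]),('scene',c,[562.25,23.62,.175])):
    a,b,sd,ok=edge(cc,proj(cc,box2w(B,(-78,-50,z))),proj(cc,box2w(B,(-78,50,z))),hw=2.5)
    print(n,'trailing',w2box(B,onplane(cc,*a,z)),w2box(B,onplane(cc,*b,z)),sd,ok)
    for xx in(-19,11):
        a,b,sd,ok=edge(cc,proj(cc,box2w(B,(xx,-7,93))),proj(cc,box2w(B,(xx,7,93))),hw=2.5)
        print(n,'block',xx,w2box(B,onplane(cc,*a,93)),w2box(B,onplane(cc,*b,93)),sd)
```

```text
top trailing [-77.68 -39.99] [-76.89  40.01] 0.1939520205218046 0.725
top block -19 [-19.57  -5.6 ] [-19.07   5.6 ] 0.07784659520989032
top block 11 [ 9.8 -5.6] [12.19  5.6 ] 0.04196357167431042
scene trailing [-77.63 -39.57] [-78.2  40.3] 0.11313416209463732 1.0
scene block -19 [-19.03  -5.6 ] [-18.83   5.64] 0.09206504221138302
scene block 11 [13.58 -5.12] [20.07  7.24] 0.21864924585431314
```

Both views put the lid's trailing edge at x ≈ -77.6 (home is -78) and the pull block's edge at -19 (home is -19), so the lid is fully home. Handing in.

```bash
python3 -c "
from cell import manip
print(manip.sign_off())"
```

```text
the job is handed in; nothing more can be done
None
```

The kit is packed and handed in at about 45 s of the 210 s allowed: bracket, all four guides and green elbow are in the box, and the lid is fully home (within about 1 mm in both camera views); the sign-off returned no verdict.

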